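Lever a heavy griddle up onto its drop foot

TASK

Prop up the heavy iron griddle so that it can drain and dry underneath: pass the tip of the flat pry bar over the small iron fulcrum block and under the griddle's overhanging lip until it is fully home against the rail behind, press the bar's handle down slowly until the griddle's spring foot swings out and stands, and ease the griddle down gently onto the foot. Then draw the bar out and lay it flat on the worktop, touching neither griddle nor block. Raise the griddle only with the bar and no higher than the foot needs (about 15 mm at the lip, never above 20 mm), never touch it with the gripper, do not shove it about or force the bar against it, and leave the other things where they are.

Things in the scene. Friction and masses are not known exactly. Their poses are not given: they have to be found in the camera images.
- griddle: Heavy dark iron griddle, about 2.4 kg, 150 (x) x 160 (y) x 46 mm, ribbed top and raised rim, loose on the right of the worktop. Origin: centre of its underside, z up. Local +y: the side with the overhanging lip, facing the fulcrum block; -y: drain spout. Stands on two rails along x, at y = +52..+64 and -77..-65 mm. Raised at the lip it tips about the far rail's outer bottom edge.
- griddle_lip (a point): Middle of the lip's lower edge: 80 mm from the griddle's origin along local +y, 18 mm above the worktop when flat. The lip overhangs the near rail by 16 mm along the whole +y side; the bar's tip goes in under it, fully home when it touches the rail. The lip must rise about 15 to 16 mm for the foot to swing out, and then rests about 15 mm above where it was.
- foot (a joint): Griddle's spring foot: two steel legs, 8 mm thick, 36 mm long, on one shaft, outside the plate at local x = -83 and +83 mm, pivoted at y = +70 mm, 22 mm up. 0 rad: folded inward, leg ends on the worktop. A light spring swings it outward as the lip rises, slowly at first, then to its stop at about 1.04 rad, a little past upright, where it carries the griddle. Partway it may wedge by friction: not standing yet.
- fulcrum: Loose dark iron fulcrum block, 0.6 kg, 66 (x) x 44 (y) x 41 mm. Origin: centre of its underside. It stands with its centre 50 to 62 mm out from the lip; local +y points away from the griddle, within 0.06 rad of the griddle's +y. The bar lies along local y on its ridge, between two cheeks 41 mm high that leave a slot 40 mm wide.
- fulcrum_ridge (a point): Top of the fulcrum's rounded ridge (radius 8 mm, along local x), in the middle of the slot, 26 mm above the block's underside.
- bar: Flat steel pry bar, 240 mm long, 0.28 kg, lying flat on the left of the worktop, tip toward the right. Origin: middle of its length, on its underside; local +x to the tip, z up. Blade 24 mm wide, 6 mm thick, 4 mm over the last 30 mm; underside flat throughout. Black rubber handle 26 mm wide, 14 mm high, from x = -120 to +10 mm. Balances at about x = -30 mm.
- bar_tip (a point): Middle of the bar's tip edge, 120 mm from the bar's origin along local +x, 2 mm above its underside.
- bar_handle (a point): Top of the rubber handle, 20 mm from the handle end (x = -100 mm, 14 mm above the underside): the place to press down.
- opener: Black-handled bottle opener, 174 x 41 x 20 mm, lying flat. Bystander: leave it alone. Origin: centre of its underside.
- teaspoon: Metal teaspoon, 130 x 26 x 11 mm, lying flat. Bystander: leave it alone. Origin: centre of its underside.
- peg: Wooden clothes peg, 15 x 72 x 12 mm. Bystander: leave it alone. Origin: centre of its underside.
- spice_1: Spice jar with dark cap, 41 mm across, 105 mm high. Bystander: leave it alone. Origin: centre of its underside.
- utensil_pot: Fixed grey pot of tall utensils between bar and griddle: pot 136 mm across and 136 mm high, centred about 35 mm along +x of its origin; utensils up to 345 mm high lean up to 25 mm out toward the robot. The way past it is on the robot's side, x below about 0.42 m.

How it is judged:
On the way, in this order (a step that is already met when the one before it is completed fails the run):
1. the bar lies over the fulcrum block with its tip home under the lip, against the rail (within 3 mm), the griddle still down (y of bar_tip in the frame of griddle below 0.067 m and z of bar_tip in the frame of griddle below 0.018 m and contact force between bar and fulcrum above 0.3 N and angle between griddle's own z axis and vertical below 0.02 rad), for 0.2 s.
2. the griddle's lip is raised by the bar, borne on the fulcrum, until the foot has swung out (value of joint foot above 0.95 rad and contact force between bar and griddle above 1.5 N and contact force between bar and fulcrum above 3 N and angle between griddle's own z axis and vertical above 0.085 rad), for 0.1 s.
At the end, for the whole second after the job is handed in: The griddle stands at rest on its swung-out foot (foot joint over 0.95 rad, griddle tilted 0.08 to 0.115 rad) and the bar lies at rest, flat on the worktop (underside within 6 mm of it, tilt under 0.06 rad), touching neither griddle nor fulcrum block (value of joint foot above 0.95 rad and angle between griddle's own z axis and vertical between 0.08 and 0.115 rad and linear speed of each of griddle, bar below 0.02 m/s and angle between bar's own z axis and vertical below 0.06 rad and height (world z) of bar below 0.006 m and contact force between bar and griddle below 0.05 N and contact force between bar and fulcrum below 0.05 N).
It fails at once if the griddle is raised too high (tilted over 0.135 rad, about 20 mm at the lip) (angle between griddle's own z axis and vertical above 0.135 rad).
It fails at once if the gripper or arm touches the griddle with over 2 N (contact force between any of the arm, the fingers and griddle above 2 N).
It fails at once if the bar is forced against the griddle with over 25 N (contact force between bar and griddle above 25 N).
It fails at once if the griddle is dropped or jerked (turns faster than 0.6 rad/s) (angular speed of griddle above 0.6 rad/s).
It fails at once if the griddle is shoved over 25 mm along, or one of the other things is moved over 30 mm (distance of griddle from where it was at the start of the episode above 0.025 m or distance of any of opener, teaspoon, peg, spice_1 from where it was at the start of the episode above 0.03 m).
It also fails if it takes over 72 s, if anything falls off the work surface, if the arm or the gripper's body presses on something with over 40 N, if the wrist force passes 120 N, or if a joint passes its speed limit or range.

ROBOT

A 6-joint arm with a two-finger parallel gripper is mounted at the origin on a cart in front of the work surface, level with it; the furniture and walls round the work are solid. World frame = base frame: x ahead of the robot, y to its left, z up, the work surface at z = 0. Lengths are in m, angles in rad, forces in N, time in s.
With the tool pointing down it reaches from about 0.325 to 0.875 m from the base axis. Payload 4.4 kg.
Tool frame: the origin (TCP) lies at the very end of the fingers, on their centre line; the grasp point (between the pads) lies 19 mm behind it; z points along the fingers, y is the direction in which the jaws open and shut (so a half turn about z gives the same grasp; the last joint's range is limited). The gripper opens to 85 mm and grips with 20 to 120 N. Pads are 22 mm wide; open, the fingers measure 114 mm over their backs; the gripper's body (76 mm by 85 mm) begins 54 mm behind the grasp point. The pads swing forward as they close: fully open they stand 13 mm farther back than shut.
Start: joints at [1.089, 0.207, 1.542, -0, 1.393, -0.15], TCP at [0.187, 0.544, 0.231] pointing down, gripper open.
Joint ranges: [-2.73, 2.73], [-0.86, 2.22], [0.23, 2.46], [-1.11, 4.25], [0.08, 2.63], [-2.82, 2.82]. Speed limits (rad/s): [2.79, 2.79, 3.14, 3.14, 3.14, 3.14].

INTERFACE

Orientations are given as [roll, pitch, yaw] about the fixed x, y, z axes, in that order (R = Rz(yaw) Ry(pitch) Rx(roll)).
In Python, from rig import readout, vision, job_done gives the robot as it stands.
- The arm moves only by the shell command python3 -m handwheel 'ROWS'. ROWS is JSON, a list of rows, each an object with "translation": the shift along the tool's x, y, z in mm, a list of three; "delta_rot": the turn, a rotation vector about the tool's x, y, z in degrees, a list of three; "grip": the closure, from 0 (fully open) to 1 (shut). In form: [{"translation": [tx, ty, tz], "delta_rot": [wx, wy, wz], "grip": grip}, ...]. A call has 1 to 20 rows; each row is the pose to reach, as a shift and turn from the pose commanded when the call began, along the tool's axes at that moment; what a row does not reach only later rows make up. A row lasts 1/12 s, in which the tool goes at most 41.7 mm and 7.16 degrees, less where a joint would pass 70% of its speed; a pose out of reach is approached as far as the arm can. A call with a gripper value outside its range is refused whole. The fingers move at their own pace and stop on an object; the grip force is fixed at half the most. Time passes only in rows, so rows that repeat a pose let the fingers close. It gives the time, the measured TCP pose, the force and the opening at its end, in the units of the state.
- readout.get_state(): the state, without advancing time (a new reading comes with each control period).
- vision.snapshot(name): name is "side" or "top" or "wrist"; returns a dict with "color" (420x560x3 uint8, blue, green, red), "fx", "fy", "cx", "cy" (pixels), "pose" (4x4, takes a point from camera to world coordinates); the wrist camera has in their place "tool_from_camera" (4x4, takes a point from camera to tool coordinates, whose origin is the TCP and whose axes are the flange's). Camera axes: x right, y down, z forward; pixel columns grow to the right and rows downward; lengths in m; the calibration is good to about 2 mm. A picture is of the moment at which its call begins: read the wrist's pose just before it. There is no depth.
- job_done(): hands the job in, once; it reports no verdict.
The state is a dict: "time_s": time; "joint_positions": joint angles; "qvel": joint speeds; "effort": joint torques, N m; "ee_pos": TCP position; "orientation": TCP orientation; "wrist_force": force on the tool from outside, world axes, zero at the start; "torque": the same for the moment, N m; "opening": finger opening in m.
Only numpy, scipy, OpenCV 4.12 (cv2) and the standard library are available. Lean on these libraries where they do the work, as an engineer would, in place of code of your own. Each camera call takes 0.05 s, during which the arm holds its last target.

## Working session

There is one attempt and no reset: what is moved stays moved. The work goes in short steps, Python scripts to look and compute and a shell command to move; the robot and the scene stay as the last step left them, time stands still between calls to the robot, and variables do not carry over. Pictures are saved under pics/ and viewed, and the job is handed in when it is done.

```bash
ls; mkdir -p pics; python3 - <<'E'
from rig import readout, vision
import cv2
print(readout.get_state())
for n in("side","top","wrist"):
    s=vision.snapshot(n); cv2.imwrite(f"pics/{n}0.png",s["color"])
    print(n,{k:(v.tolist() if hasattr(v,'tolist') else v) for k,v in s.items() if k!="color"})
E
```

```text
pics
{'time_s': 0.0, 'joint_positions': array([ 1.08849425e+00,  2.07443951e-01,  1.54300317e+00,  1.17034341e-05,
        1.39354406e+00, -1.50492547e-01]), 'qvel': array([-0.00064026,  0.00027724, -0.00029534,  0.00060861,  0.00137897,
        0.00083086]), 'effort': array([ 2.79721298e-04, -3.83049309e+01, -2.91595852e+01, -9.13048120e-05,
        1.06759951e-02, -2.05372743e-05]), 'ee_pos': array([0.1869396 , 0.54292402, 0.23008887]), 'orientation': array([-3.13922296e+00, -3.70984401e-04,  2.80978061e+00]), 'wrist_force': array([-0.46760286,  0.40940357,  0.42917598]), 'torque': array([-0.01777645, -0.03859506,  0.03090368]), 'opening': 0.08548018815324118}
side {'fx': 477.66353340059186, 'fy': 477.66353340059186, 'cx': 278.34113796798454, 'cy': 210.02105271116457, 'pose': [[0.8445589000008149, -0.32493810871223316, 0.425600152650267, -0.05786058695316875], [-0.5354525747024438, -0.5076200193836328, 0.6749907082067753, -0.9904749334329846], [-0.0032870463850347927, -0.7979581075642237, -0.6027039521179411, 0.828356319514382], [0.0, 0.0, 0.0, 1.0]]}
top {'fx': 527.656790760118, 'fy': 527.656790760118, 'cx': 277.72242548530653, 'cy': 214.8534896937538, 'pose': [[0.006217698027048652, -0.9903968363895567, 0.13811389032535004, 0.3188421040624384], [-0.9999803276500152, -0.006043829418704771, 0.0016782249331157213, -0.14578374743517716], [-0.0008273718710277883, -0.13812160799641737, -0.9904149316626195, 1.2739301563217766], [0.0, 0.0, 0.0, 1.0]]}
wrist {'fx': 302.15114225863755, 'fy': 302.15114225863755, 'cx': 280.9321204338722, 'cy': 208.11906660581647, 'tool_from_camera': [[0.0004234082842368685, -0.9528601697138233, -0.30340948847780996, 0.07708814782061986], [0.9999998514812547, 0.00029932906859138006, 0.000455455348308426, 7.470546677856849e-05], [-0.00034316598089841554, -0.3034096362593814, 0.9528601549346349, -0.14159697900231236], [0.0, 0.0, 0.0, 1.0]]}
```

View pics/side0.png

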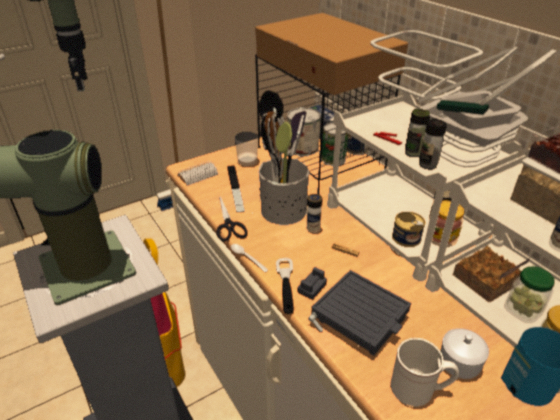

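View pics/top0.png

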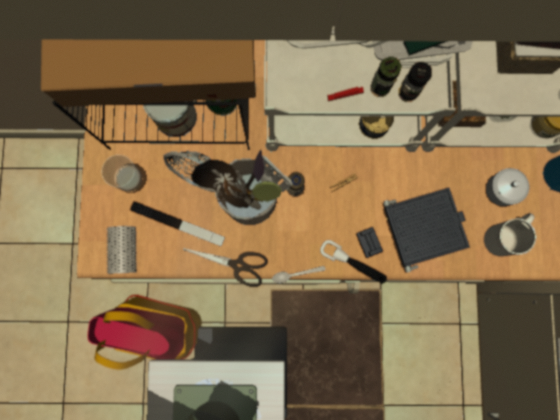

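View pics/wrist0.png

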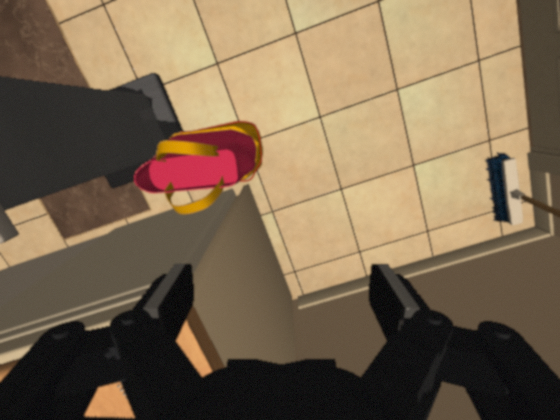

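Side view: the bar is on the left, the griddle on the right at about (362,310), with the block at (313,282). In the top view the bar runs from (132,207) to (222,241), the block is at (370,242) and the griddle at (427,227). Next I'll zoom in.

```bash
cat > h.py <<'E'
import numpy as np, cv2
from scipy.spatial.transform import Rotation as R
from rig import readout, vision
def ray(s,uv,T=None):
    P=s["pose"] if T is None else T
    d=np.array([(uv[0]-s["cx"])/s["fx"],(uv[1]-s["cy"])/s["fy"],1.0])
    return P[:3,3],P[:3,:3]@d
def onz(s,uv,z=0,T=None):
    o,d=ray(s,uv,T); return o+d*(z-o[2])/d[2]
def proj(s,p,T=None):
    P=np.array(s["pose"] if T is None else T); q=P[:3,:3].T@(np.asarray(p)-P[:3,3])
    return np.array([s["fx"]*q[0]/q[2]+s["cx"],s["fy"]*q[1]/q[2]+s["cy"]])
def tri(rays):
    A=np.zeros((3,3));b=np.zeros(3)
    for o,d in rays:
        d=d/np.linalg.norm(d);M=np.eye(3)-np.outer(d,d);A+=M;b+=M@o
    p=np.linalg.solve(A,b)
    res=[np.linalg.norm((np.eye(3)-np.outer(d,d)/(d@d))@(p-o)) for o,d in rays]
    return p,res
def tcp(st=None):
    st=st or readout.get_state()
    T=np.eye(4);T[:3,:3]=R.from_euler('xyz',st["orientation"]).as_matrix();T[:3,3]=st["ee_pos"];return T
def wsnap(name):
    T=tcp(); s=vision.snapshot("wrist"); s["pose"]=T@s["tool_from_camera"]; cv2.imwrite(f"pics/{name}.png",s["color"]); 
    np.savez(f"{name}.npz",**s); return s
def snap(n,name):
    s=vision.snapshot(n); cv2.imwrite(f"pics/{name}.png",s["color"]); np.savez(f"{name}.npz",**s); return s
def load(name): return {k:(v if v.ndim else float(v)) for k,v in np.load(f"{name}.npz").items()}
def crop(s,x0,y0,x1,y1,k,name):
    c=s["color"][y0:y1,x0:x1]; c=cv2.resize(c,None,fx=k,fy=k,interpolation=cv2.INTER_CUBIC)
    c=cv2.convertScaleAbs(c,alpha=1.5,beta=20)
    for x in range((x0+9)//10*10,x1,10): cv2.putText(c,str(x),((x-x0)*k,8),0,.3,(255,255,0),1); cv2.line(c,((x-x0)*k,10),((x-x0)*k,14),(255,255,0),1)
    for y in range((y0+9)//10*10,y1,10): cv2.putText(c,str(y),(0,(y-y0)*k+3),0,.3,(255,255,0),1)
    cv2.imwrite(f"pics/{name}.png",c)
E
python3 - <<'E'
from h import *
s=snap("top","t1"); d=snap("side","s1")
crop(s,340,170,480,280,5,"tz1"); crop(s,110,180,280,290,4,"tz2")
crop(d,260,220,420,360,4,"sz1"); crop(d,170,150,300,260,5,"sz2")
E
```

```text
(no output)
```

View pics/tz1.png

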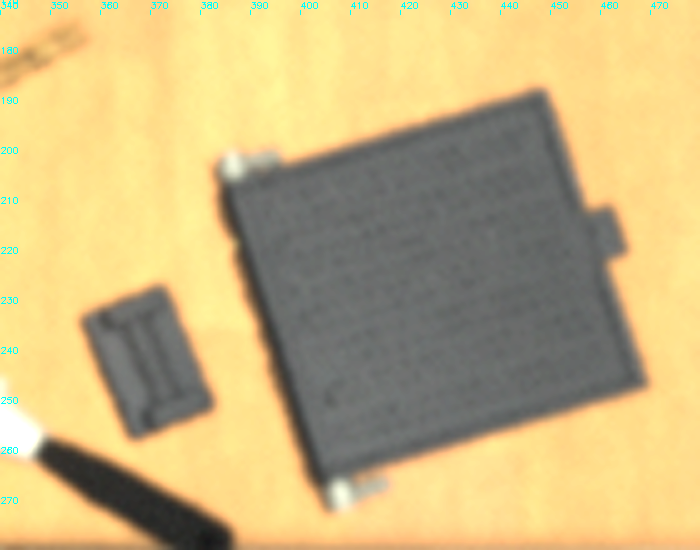

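View pics/tz2.png

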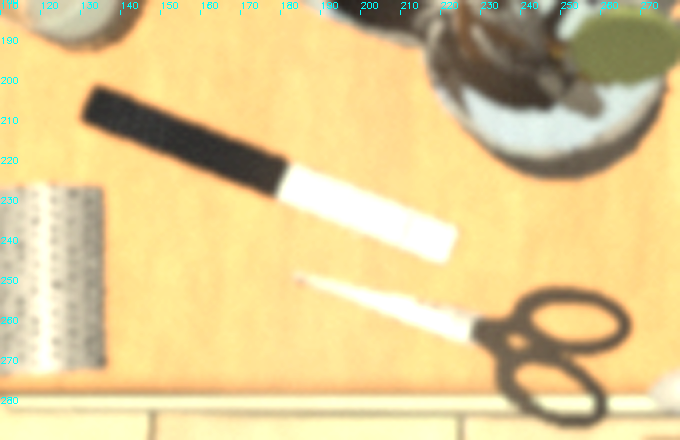

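View pics/sz1.png

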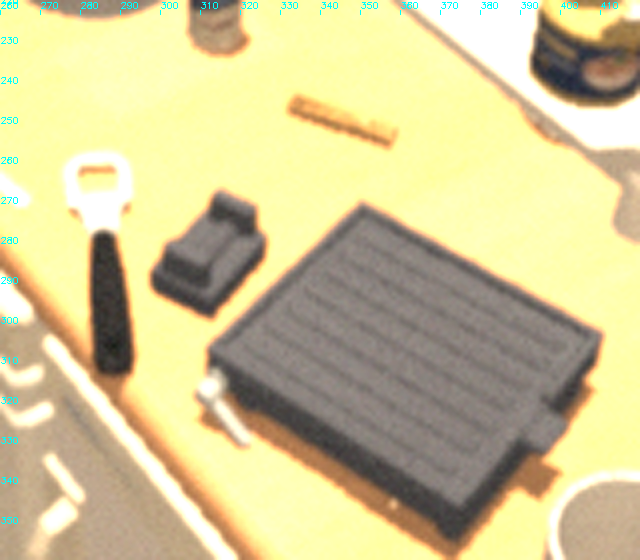

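View pics/sz2.png

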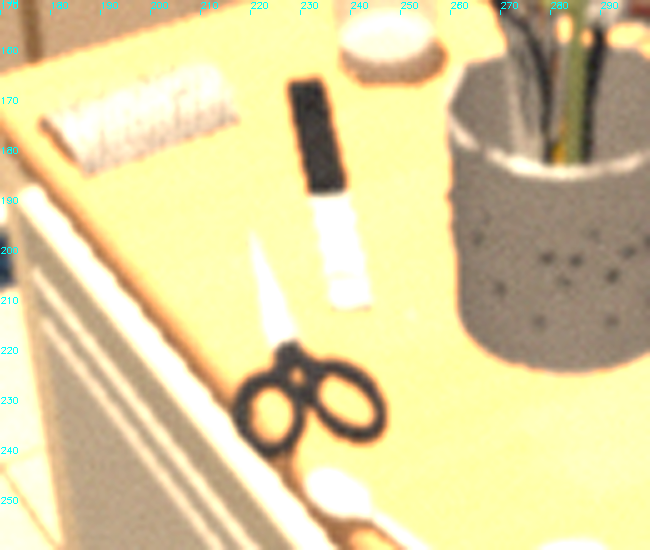

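```bash
python3 - <<'E'
from h import *
t=load("t1");d=load("s1")
print("edges: bar")
for n,uv,z in [("h1",(134,201.5),.014),("h2",(130.3,210.3),.014),("t1",(223,236.5),.004),("t2",(219.5,245.5),.004)]: print(n,onz(t,uv,z).round(4))
for n,uv,z in [("h1",(233.5,165.5),.014),("h2",(227.5,167),.014),("t1",(243,209.5),.004),("t2",(236.5,210.8),.004)]: print(n,onz(d,uv,z).round(4))
print("griddle top corners tri")
for n,a,b in [("-x+y",(402.5,265),(310.5,306)),("+x+y",(386.5,207.5),(348.5,271)),("+x-y",(447,189),(408,303)),("-x-y",(468,246),(372,355))]:
    p,r=tri([ray(t,a),ray(d,b)]); print(n,p.round(4),np.round(r,4))
print("fulcrum base/top")
for n,uv,z in [("a",(373,228),.041),("b",(382,251),.041),("c",(365.8,257),.03),("d",(356,233),.03)]: print(n,onz(t,uv,z).round(4))
p,r=tri([ray(t,(360,231.5)),ray(d,(313,268.5))]);print(p,r)
p,r=tri([ray(t,(373,228)),ray(d,(323,271.5))]);print(p,r)
print("opener",onz(t,(385,279),.0),onz(t,(348,258),.0),onz(t,(327,248),0))
for uv in [(118,250),(103,250),(134,250)]:print("box right",onz(t,uv,0))
E
```

```text
edges: bar
h1 [0.525  0.2044 0.014 ]
h2 [0.5035 0.2123 0.014 ]
t1 [ 0.4423 -0.0117  0.004 ]
t2 [ 0.4205 -0.0037  0.004 ]
h1 [0.523 0.201 0.014]
h2 [0.5024 0.2034 0.014 ]
t1 [ 0.4402 -0.0105  0.004 ]
t2 [ 0.4215 -0.0059  0.004 ]
griddle top corners tri
-x+y [ 0.3743 -0.4352  0.0387] [0.0006 0.0006]
+x+y [ 0.5085 -0.3995  0.044 ] [0.001 0.001]
+x-y [ 0.5547 -0.5446  0.0428] [0.0002 0.0002]
-x-y [ 0.4178 -0.5943  0.0196] [0.0046 0.0046]
fulcrum base/top
a [ 0.4609 -0.3679  0.041 ]
b [ 0.407  -0.3879  0.041 ]
c [ 0.3934 -0.3516  0.03  ]
d [ 0.45   -0.3294  0.03  ]
[ 0.45223039 -0.33795075  0.03126134] [np.float64(0.0014766602960115986), np.float64(0.0014766602960115463)]
[ 0.45957035 -0.36700717  0.04146706] [np.float64(0.0014940146430964926), np.float64(0.0014940146430963324)]
opener [ 0.34284028 -0.4016915   0.        ] [ 0.39254149 -0.31363893  0.        ] [ 0.4163527  -0.26319636  0.        ]
box right [0.40840889 0.24170036 0.        ]
box right [0.40818568 0.27794738 0.        ]
box right [0.40864697 0.20303875 0.        ]
```

```bash
cat >> h.py <<'E'
def go(pos,yaw_deg,pitch_deg=0,frm=None):
    """target: tool pointing down with yaw; pitch_deg = bar tip-down tilt (about jaw axis; tool x end (handle) rises)"""
    T=tcp() if frm is None else frm
    # tool x direction horizontal-handle direction, raised by pitch
    Rt=R.from_euler('xyz',[np.pi,0,np.radians(yaw_deg)])*R.from_rotvec([0,np.radians(pitch_deg),0])
    dt=T[:3,:3].T@(np.asarray(pos)-T[:3,3])*1000
    dr=(R.from_matrix(T[:3,:3]).inv()*Rt).as_rotvec(degrees=True)
    print("trans",dt.round(1),"rot",dr.round(2),"| dist",np.linalg.norm(dt).round(1),"ang",np.linalg.norm(dr).round(1), "toolx->",Rt.as_matrix()[:,0].round(3))
def st():
    s=readout.get_state(); T=tcp(s)
    xd=T[:3,0]; print("t",round(s["time_s"],2),"pos",s["ee_pos"].round(4),"yaw",np.degrees(np.arctan2(xd[1],xd[0])).round(2),"pitch",np.degrees(np.arcsin(xd[2])).round(2),"zax",T[:3,2].round(3),"F",s["wrist_force"].round(2),"M",s["torque"].round(2),"open",round(s["opening"],4),"q",s["joint_positions"].round(2))
E
python3 - <<'E'
from h import *
st();go([.47,.12,.16],69)
E
```

```text
t 0.25 pos [0.1872 0.5433 0.2307] yaw 160.99 pitch 0.01 zax [-0.001 -0.001 -1.   ] F [ 0.52  0.56 -0.21] M [-0.05  0.01  0.02] open 0.0851 q [ 1.09  0.21  1.54 -0.    1.39 -0.15]
trans [-405.3 -308.    71. ] rot [-6.000e-02  5.000e-02  9.199e+01] | dist 514.0 ang 92.0 toolx-> [0.358 0.934 0.   ]
```

```bash
python3 -m handwheel '[{"translation":[-405,-308,71],"delta_rot":[0,0,92],"grip":0},{"translation":[-405,-308,71],"delta_rot":[0,0,92],"grip":0},{"translation":[-405,-308,71],"delta_rot":[0,0,92],"grip":0},{"translation":[-405,-308,71],"delta_rot":[0,0,92],"grip":0},{"translation":[-405,-308,71],"delta_rot":[0,0,92],"grip":0},{"translation":[-405,-308,71],"delta_rot":[0,0,92],"grip":0},{"translation":[-405,-308,71],"delta_rot":[0,0,92],"grip":0},{"translation":[-405,-308,71],"delta_rot":[0,0,92],"grip":0},{"translation":[-405,-308,71],"delta_rot":[0,0,92],"grip":0},{"translation":[-405,-308,71],"delta_rot":[0,0,92],"grip":0},{"translation":[-405,-308,71],"delta_rot":[0,0,92],"grip":0},{"translation":[-405,-308,71],"delta_rot":[0,0,92],"grip":0},{"translation":[-405,-308,71],"delta_rot":[0,0,92],"grip":0},{"translation":[-405,-308,71],"delta_rot":[0,0,92],"grip":0},{"translation":[-405,-308,71],"delta_rot":[0,0,92],"grip":0},{"translation":[-405,-308,71],"delta_rot":[0,0,92],"grip":0}]'
python3 - <<'E'
from h import *
st(); wsnap("w1")
E
```

```text
time_s: 1.58
ee_pos: [0.4693, 0.1211, 0.1602]
orientation: [-3.141, -0.0, 1.206]
wrist_force: [0.1, 1.0, -0.3]
opening: 0.0856
t 1.58 pos [0.4693 0.1211 0.1602] yaw 69.11 pitch 0.01 zax [-0.001  0.001 -1.   ] F [ 0.07  0.98 -0.31] M [0.01 0.02 0.  ] open 0.0856 q [0.07 0.09 1.83 0.   1.22 0.44]
```

View pics/w1.png

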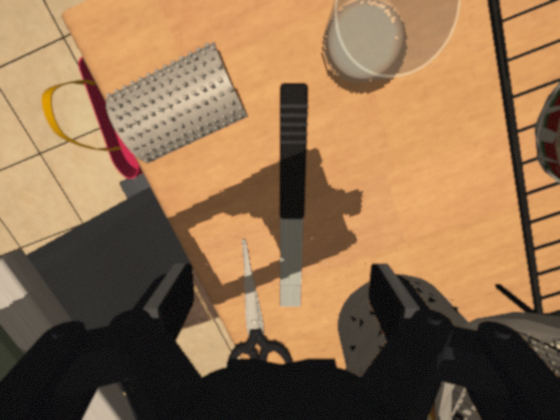

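Wrist view: the bar runs nearly vertical, with its handle end at (294,84) and tip at (290,306). The scissors lie to its left.

```bash
python3 - <<'E'
from h import *
w=load("w1"); t=load("t1"); d=load("s1")
crop(w,260,60,330,200,4,"wz1"); crop(w,260,200,330,320,5,"wz2")
# triangulate handle/blade boundary & ends by two views
for n,a,b,c in [("tip",(290.5,306),(221.3,241),(239.7,210.2)),("hend",(294.5,84.5),(132,206),(230.5,166.2)),("bound",(291.5,218),(180.3,224),(234.5,189))]:
    p,r=tri([ray(w,a),ray(t,b),ray(d,c)]);print(n,p.round(4),np.round(r,4)); p,r=tri([ray(w,a),ray(t,b)]);print("   wt",p.round(4),np.round(r,4))
tip=onz(w,(290.5,306),.004); he=onz(w,(294.5,84.5),.012); print(tip,he,np.linalg.norm(tip-he),np.degrees(np.arctan2(*(tip-he)[1::-1])),(tip+he)/2)
E
```

```text
tip [ 0.4313 -0.0084  0.0043] [0.0009 0.0005 0.0008]
   wt [ 0.4317 -0.0082  0.0054] [0.0005 0.0005]
hend [0.5164 0.2109 0.008 ] [0.0011 0.0015 0.0005]
   wt [5.170e-01 2.122e-01 3.000e-04] [0.0009 0.0009]
bound [0.4701 0.0922 0.0054] [0.0006 0.0018 0.0022]
   wt [0.4711 0.092  0.0074] [0.0007 0.0007]
[ 0.43183237 -0.00933798  0.004     ] [0.51703905 0.21118438 0.012     ] 0.23654659031110922 -111.12581928217548 [0.47443571 0.1009232  0.008     ]
```

View pics/wz1.png

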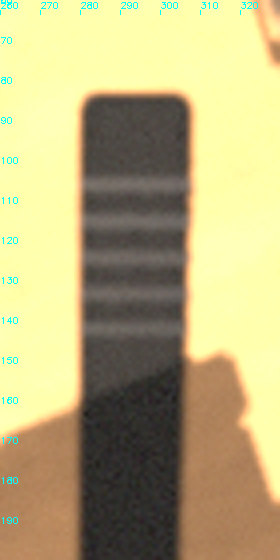

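View pics/wz2.png

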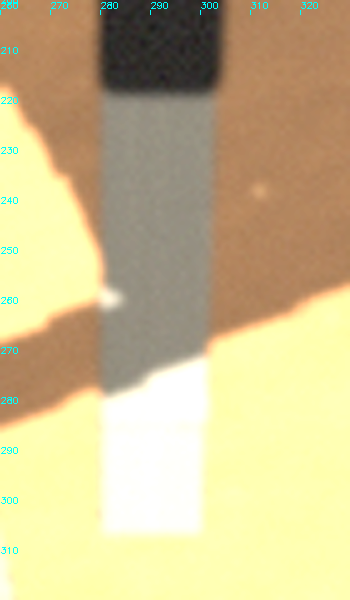

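```bash
python3 - <<'E'
from h import *
w=load("w1"); t=load("t1"); d=load("s1")
crop(w,300,0,480,120,4,"wg"); crop(t,95,145,165,205,8,"tg"); crop(d,225,120,275,180,9,"sg")
crop(t,260,230,400,290,5,"top_op"); crop(d,220,230,310,320,6,"side_op")
E
```

```text
(no output)
```

View pics/tg.png

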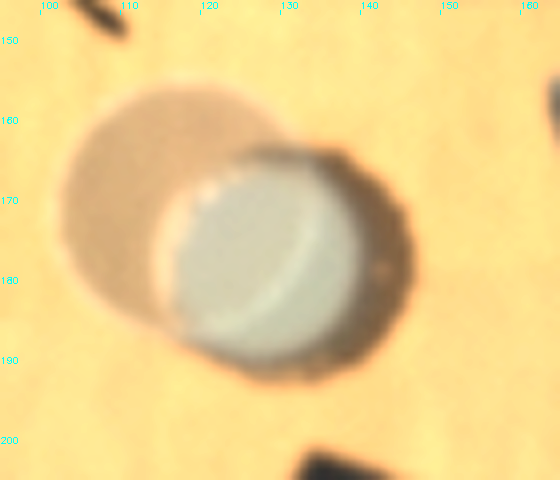

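View pics/sg.png

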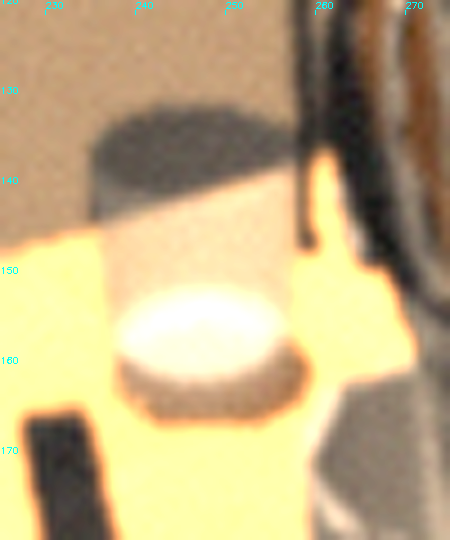

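View pics/top_op.png

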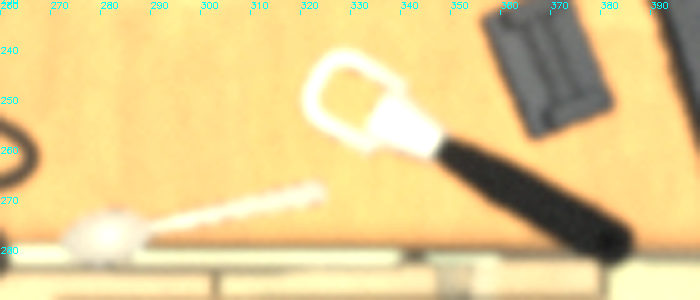

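View pics/side_op.png

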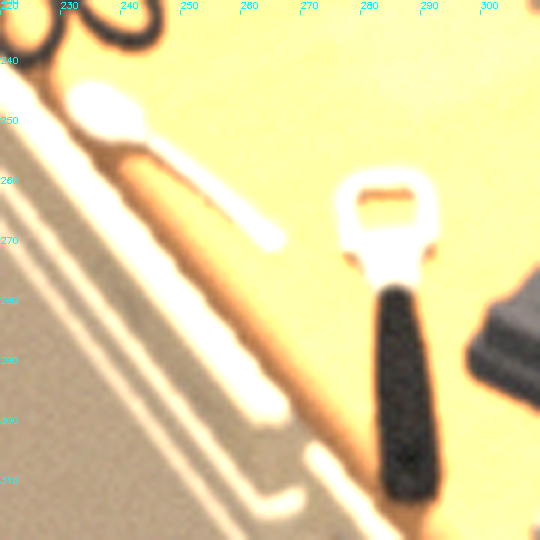

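```bash
python3 - <<'E'
from h import *
t=load("t1"); d=load("s1"); w=load("w1")
print("glass base",onz(t,(130.5,178),0),onz(t,(147,178),0), "rim",onz(t,(118,172),.09), "w base",onz(w,(365,42),0),onz(w,(365,85),0), "w rim low",onz(w,(396,78),.1))
c=np.array([.428,-.359]); u=np.array([-.35,.937])
for s in range(60,170,15):
    p=c+u*s/1000; print(s,p.round(3),proj(t,[*p,.02]).round(0),proj(t,[*p,.0]).round(0))
for uv in [(320,249),(328,240),(341,247),(333,260),(346,259),(324,268),(290,275)]: print(uv,onz(t,uv,.004).round(3))
# heights of the opener head & handle: triangulate
for a,b in [((328,240),(292,259)),((320,249),(276.5,262)),((384,278),(288,313)),((347,258),(285,278)),((324,268),(267,270.5))]:
    p,r=tri([ray(t,a),ray(d,b)]);print(p.round(4),np.round(r,4))
E
```

```text
glass base [0.58589872 0.21943458 0.        ] [0.58614427 0.17879989 0.        ] rim [0.58087681 0.22291675 0.09      ] w base [0.58870582 0.22257883 0.        ] [0.57881374 0.18821114 0.        ] w rim low [0.5708419  0.18700919 0.1       ]
60 [ 0.407 -0.303] [344. 251.] [343. 252.]
75 [ 0.402 -0.289] [339. 254.] [338. 254.]
90 [ 0.396 -0.275] [333. 256.] [332. 256.]
105 [ 0.391 -0.261] [327. 258.] [326. 258.]
120 [ 0.386 -0.247] [321. 260.] [320. 261.]
135 [ 0.381 -0.233] [315. 262.] [314. 263.]
150 [ 0.376 -0.218] [309. 264.] [309. 265.]
165 [ 0.37  -0.204] [303. 267.] [303. 267.]
(320, 249) [ 0.414 -0.246  0.004]
(328, 240) [ 0.435 -0.265  0.004]
(341, 247) [ 0.419 -0.297  0.004]
(333, 260) [ 0.387 -0.277  0.004]
(346, 259) [ 0.39  -0.308  0.004]
(324, 268) [ 0.368 -0.255  0.004]
(290, 275) [ 0.351 -0.174  0.004]
[ 0.4365 -0.2656  0.0124] [0.0021 0.0021]
[ 4.106e-01 -2.446e-01 -1.000e-04] [0.0036 0.0036]
[ 3.430e-01 -3.982e-01 -2.000e-04] [0.0025 0.0025]
[ 0.391  -0.3096  0.0085] [0.0012 0.0012]
[ 0.3695 -0.2563  0.0004] [0.0015 0.0015]
```

```bash
python3 - <<'E'
from h import *
st();go([.4963,.1578,.09],68.9);go([.4963,.1578,.004],68.9)
E
```

```text
t 1.63 pos [0.4692 0.1215 0.1603] yaw 69.15 pitch 0.01 zax [-0.  0. -1.] F [-0.33 -0.04 -0.06] M [ 0.03 -0.01  0.03] open 0.0856 q [0.07 0.09 1.83 0.   1.22 0.44]
trans [43.5 12.4 70.3] rot [-0.03 -0.01  0.25] | dist 83.6 ang 0.2 toolx-> [0.36  0.933 0.   ]
trans [ 43.5  12.5 156.3] rot [-0.03 -0.01  0.25] | dist 162.7 ang 0.2 toolx-> [0.36  0.933 0.   ]
```

```bash
python3 -m handwheel '[{"translation":[30,9,30],"delta_rot":[0,0,0.2],"grip":0},{"translation":[43.5,12.4,70],"delta_rot":[0,0,0.2],"grip":0},{"translation":[43.5,12.4,90],"delta_rot":[0,0,0.2],"grip":0.2},{"translation":[43.5,12.4,115],"delta_rot":[0,0,0.2],"grip":0.2},{"translation":[43.5,12.4,135],"delta_rot":[0,0,0.2],"grip":0.2},{"translation":[43.5,12.4,148],"delta_rot":[0,0,0.2],"grip":0.2},{"translation":[43.5,12.4,153],"delta_rot":[0,0,0.2],"grip":0.2},{"translation":[43.5,12.4,156],"delta_rot":[0,0,0.2],"grip":0.2},{"translation":[43.5,12.4,156],"delta_rot":[0,0,0.2],"grip":0.2},{"translation":[43.5,12.4,156],"delta_rot":[0,0,0.2],"grip":0.2}]'
python3 - <<'E'
from h import *
st(); wsnap("w2")
E
```

```text
time_s: 2.47
ee_pos: [0.4978, 0.1573, 0.0054]
orientation: [3.14, -0.001, 1.202]
wrist_force: [-0.2, -0.7, -0.3]
opening: 0.0682
t 2.47 pos [0.4978 0.1573 0.0054] yaw 68.86 pitch 0.06 zax [ 0.002  0.    -1.   ] F [-0.2  -0.68 -0.25] M [0.02 0.05 0.  ] open 0.0682 q [0.14 0.4  1.83 0.   0.91 0.51]
```

View pics/w2.png

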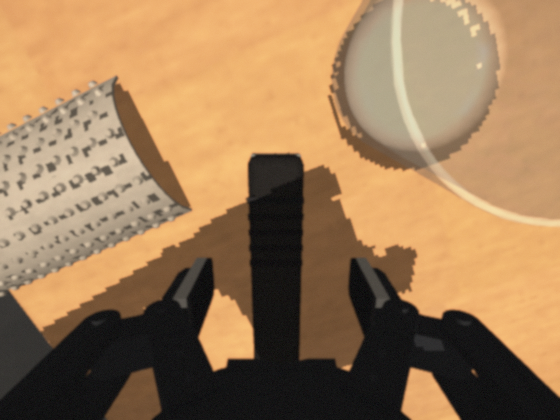

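The handle lies between the fingers, with its centre at column 276 against the tool's centre at 281. It is about 2 mm off, partly because the arm is still settling. Closing the gripper.

```bash
python3 -m handwheel '[{"translation":[0,-0.5,1],"delta_rot":[0,0,0],"grip":0.5},{"translation":[0,-0.5,1],"delta_rot":[0,0,0],"grip":0.8},{"translation":[0,-0.5,1],"delta_rot":[0,0,0],"grip":1},{"translation":[0,-0.5,1],"delta_rot":[0,0,0],"grip":1},{"translation":[0,-0.5,1],"delta_rot":[0,0,0],"grip":1},{"translation":[0,-0.5,1],"delta_rot":[0,0,0],"grip":1},{"translation":[0,-0.5,1],"delta_rot":[0,0,0],"grip":1},{"translation":[0,-0.5,1],"delta_rot":[0,0,0],"grip":1}]'
python3 - <<'E'
from h import *
st()
E
```

```text
time_s: 3.18
ee_pos: [0.4968, 0.157, 0.004]
orientation: [3.141, -0.0, 1.2]
wrist_force: [-2.3, -0.5, 5.6]
opening: 0.0242
t 3.18 pos [0.4968 0.157  0.004 ] yaw 68.77 pitch 0.02 zax [ 0.  0. -1.] F [-2.33 -0.46  5.57] M [ 0.08  0.39 -0.06] open 0.0242 q [0.14 0.4  1.83 0.   0.91 0.51]
```

```bash
python3 - <<'E'
from h import *
go([.497,.157,.12],68.8);go([.365,.10,.12],68.8); go([.365,.08,.12],90)
E
```

```text
trans [ 1.00e-01  2.00e-01 -1.16e+02] rot [ 0.01 -0.02 -0.03] | dist 116.0 ang 0.0 toolx-> [ 0.362  0.932 -0.   ]
trans [-100.8 -102.2 -116. ] rot [ 0.01 -0.02 -0.03] | dist 184.6 ang 0.0 toolx-> [ 0.362  0.932 -0.   ]
trans [-119.4  -95.  -116. ] rot [ 1.000e-02 -2.000e-02 -2.123e+01] | dist 191.7 ang 21.2 toolx-> [0. 1. 0.]
```

```bash
python3 -m handwheel '[{"translation":[0,0,-10],"delta_rot":[0,0,0],"grip":1},{"translation":[0,0,-30],"delta_rot":[0,0,0],"grip":1},{"translation":[0,0,-60],"delta_rot":[0,0,0],"grip":1},{"translation":[0,0,-90],"delta_rot":[0,0,0],"grip":1},{"translation":[0,0,-116],"delta_rot":[0,0,0],"grip":1},{"translation":[-20,-20,-116],"delta_rot":[0,0,0],"grip":1},{"translation":[-40,-40,-116],"delta_rot":[0,0,0],"grip":1},{"translation":[-60,-65,-116],"delta_rot":[0,0,0],"grip":1},{"translation":[-85,-90,-116],"delta_rot":[0,0,0],"grip":1},{"translation":[-101,-102,-116],"delta_rot":[0,0,0],"grip":1},{"translation":[-109,-99,-116],"delta_rot":[0,0,-7],"grip":1},{"translation":[-115,-96,-116],"delta_rot":[0,0,-14],"grip":1},{"translation":[-119,-95,-116],"delta_rot":[0,0,-21],"grip":1},{"translation":[-119,-95,-116],"delta_rot":[0,0,-21],"grip":1},{"translation":[-119,-95,-116],"delta_rot":[0,0,-21],"grip":1}]'
python3 - <<'E'
from h import *
st(); wsnap("w3"); snap("side","s3");snap("top","t3")
go([.36,-.12,.12],90);go([.376,-.20,.12],110)
E
```

```text
time_s: 4.43
ee_pos: [0.3646, 0.0802, 0.1193]
orientation: [-3.141, -0.0, 1.563]
wrist_force: [-0.1, -0.1, -3.5]
opening: 0.0241
t 4.43 pos [0.3646 0.0802 0.1193] yaw 89.57 pitch 0.01 zax [-0.  0. -1.] F [-0.09 -0.08 -3.52] M [0.06 0.01 0.05] open 0.0241 q [-0.02 -0.1   2.12  0.    1.13 -0.01]
trans [-200.5   -3.8   -0.8] rot [-0.02 -0.01 -0.3 ] | dist 200.6 ang 0.3 toolx-> [0. 1. 0.]
trans [-280.4   12.6   -0.8] rot [-2.00e-02 -1.00e-02 -2.03e+01] | dist 280.7 ang 20.3 toolx-> [-0.342  0.94   0.   ]
```

View pics/w3.png

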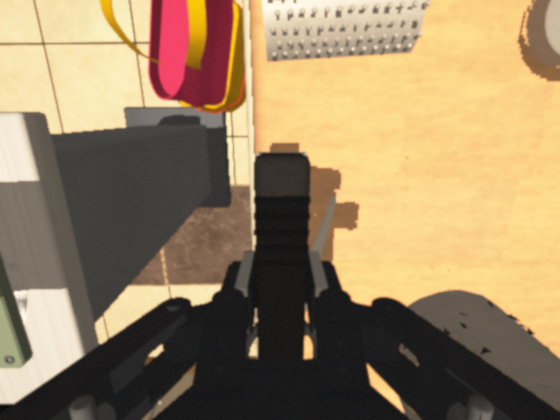

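View pics/s3.png

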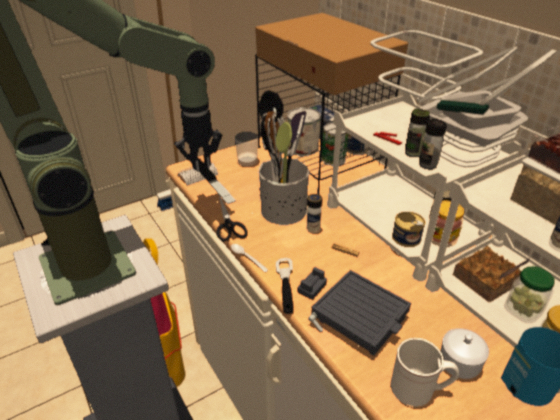

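View pics/t3.png

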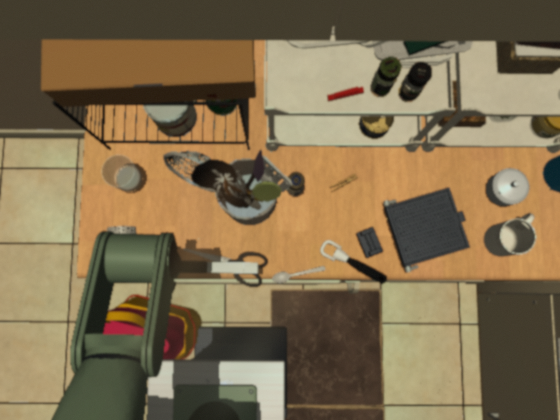

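```bash
cat > fit.py <<'E'
from h import *
from scipy.optimize import least_squares
t=load("t1"); d=load("s1")
def mk(p,l):
    x,y,a=p; c,s=np.cos(a),np.sin(a); return np.array([x+c*l[0]-s*l[1],y+s*l[0]+c*l[1],l[2]])
G=[(t,(385.6,207),(.075,.08,.046)),(t,(403.6,265.6),(-.075,.08,.046)),(t,(448.6,188),(.075,-.08,.046)),(t,(469,246.6),(-.075,-.08,.046)),
(d,(313,307),(-.075,.08,.046)),(d,(350.7,271.2),(.075,.08,.046)),(d,(410,303.7),(.075,-.08,.046)),(d,(375,344),(-.075,-.08,.046))]
def fit(O,x0):
    r=least_squares(lambda p:np.concatenate([proj(s,mk(p,l))-uv for s,uv,l in O]),x0,loss="soft_l1"); return r.x,r.fun.reshape(-1,2)
if __name__=="__main__":
    g,r=fit(G,[.46,-.5,.3]); print("griddle",g.round(4),np.degrees(g[2]).round(2)); print(r.round(1))
    F=[(t,(372.4,227),(.033,-.022,.0)),(t,(382.6,251.6),(-.033,-.022,.0)),(t,(367,257.6),(-.033,.022,.0)),(t,(356.4,233.6),(.033,.022,.0)),
       (d,(312.5,299.2),(-.033,-.022,0)),(d,(298.7,292.5),(-.033,.022,0)),(d,(325.7,284.5),(.033,-.022,0))]
    f,r=fit(F,[.43,-.36,.35]); print("fulcrum",f.round(4),np.degrees(f[2]).round(2)); print(r.round(1))
    lip=mk(g,(0,.08,.018)); print("lip",lip)
    R2=np.array([[np.cos(g[2]),-np.sin(g[2])],[np.sin(g[2]),np.cos(g[2])]])
    print("fulcrum in griddle",R2.T@(f[:2]-g[:2]))
E
python3 fit.py
```

```text
griddle [ 0.4654 -0.4941  0.2914] 16.69
[[-0.7 -1.7]
 [ 1.2  1.1]
 [ 0.6 -1.5]
 [ 1.1  0.7]
 [-2.5 -1.5]
 [-0.7 -2.7]
 [ 1.7 -1.4]
 [-0.3  1.9]]
fulcrum [ 0.4305 -0.3657  0.3846] 22.04
[[-0.  -0.5]
 [ 0.5  0.1]
 [-0.7  0.9]
 [-0.7 -0.4]
 [ 0.4  1.8]
 [-1.8  0.3]
 [ 2.  -0.5]]
lip [ 0.44241686 -0.41749089  0.018     ]
fulcrum in griddle [0.00344271 0.1330124 ]
```

```bash
cat > fit2.py <<'E'
from fit import *
for zc in (0,.041):
  for zf in (0,.02,.041):
    F=[(t,(372.4,227),(.033,-.022,zc)),(t,(382.6,251.6),(-.033,-.022,zc)),(t,(367,257.6),(-.033,.022,zf)),(t,(356.4,233.6),(.033,.022,zf)),
       (d,(312.5,299.2),(-.033,-.022,0)),(d,(298.7,292.5),(-.033,.022,0)),(d,(325.7,284.5),(.033,-.022,0))]
    f,r=fit(F,[.43,-.36,.35]); print(zc,zf,f.round(4),np.degrees(f[2]).round(2),np.abs(r).sum())
im=cv2.resize(d["color"][255:310,285:340],None,fx=12,fy=12,interpolation=cv2.INTER_CUBIC); cv2.imwrite("pics/fz.png",cv2.convertScaleAbs(im,alpha=2,beta=20))
im=cv2.resize(t["color"][215:270,345:400],None,fx=12,fy=12,interpolation=cv2.INTER_CUBIC); cv2.imwrite("pics/fzt.png",cv2.convertScaleAbs(im,alpha=2,beta=20))
E
python3 fit2.py
```

```text
0 0 [ 0.4305 -0.3657  0.3846] 22.04 10.673083575927535
0 0.02 [ 0.43   -0.3645  0.3895] 22.32 9.399611972707618
0 0.041 [ 0.4296 -0.3632  0.4045] 23.18 12.377580397709352
0.041 0 [ 0.4294 -0.3633  0.4031] 23.1 19.02836958840146
0.041 0.02 [ 0.4289 -0.3623  0.4132] 23.68 15.979739125147319
0.041 0.041 [ 0.4284 -0.3608  0.409 ] 23.43 15.551693337193655
```

View pics/fz.png

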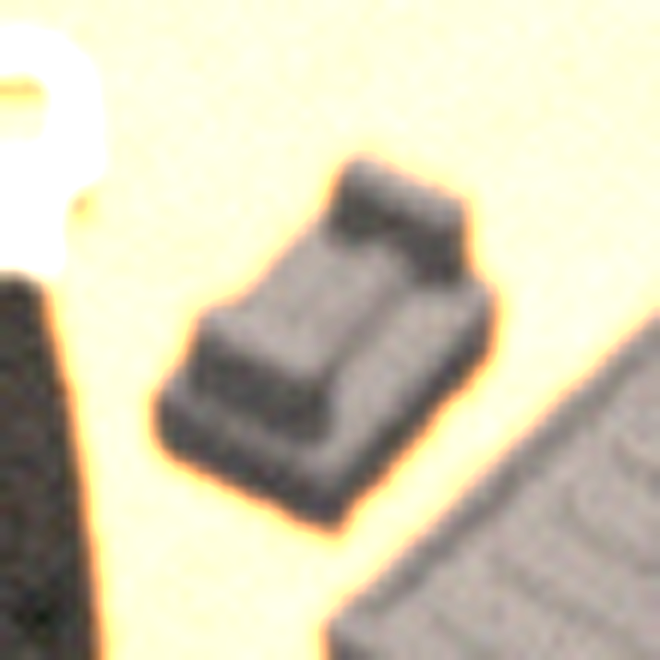

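View pics/fzt.png

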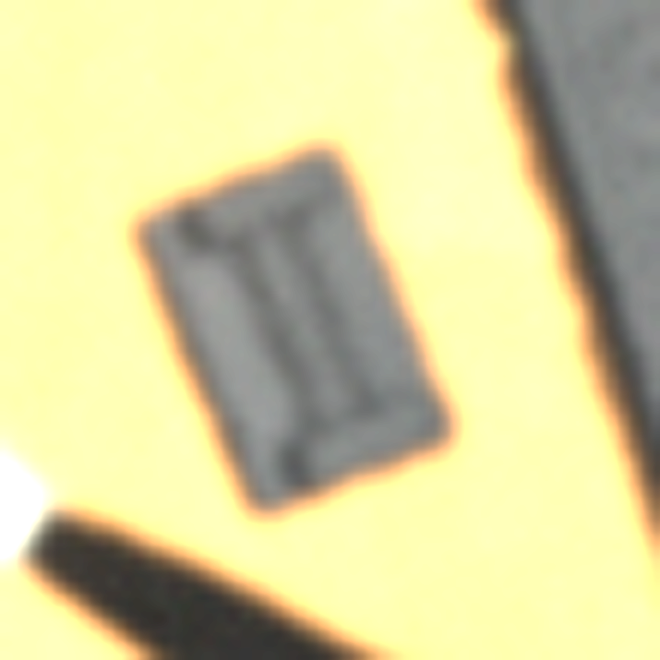

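```bash
cat > plan.py <<'E'
from h import *
RC=np.array([.430,-.364]); YAW=109.5; TIPD=.1795; OFF=.004
def tcp_t(th,b,e,tiph=.069,lat=0,rc=RC,yaw=YAW):
    th=np.radians(th);u=np.array([np.cos(np.radians(yaw)),np.sin(np.radians(yaw))]);v=np.array([u[1],-u[0]])
    L=TIPD-tiph/np.cos(th)+b
    r=L*np.cos(th)-OFF*np.sin(th); z=.026+e+L*np.sin(th)+OFF*np.cos(th)
    p=rc+u*r+v*lat
    return np.array([*p,z])
E
python3 - <<'E'
from plan import *
w=load("w3")
print(proj(w,(w["pose"]@np.linalg.inv(w["tool_from_camera"])@np.array([.0605,0,-.010,1]))[:3]))
st()
p=tcp_t(14.5,.045,.02); print(p)
go([.36,-.10,.12],90); go(p+[0,0,.05],YAW,14.5);go(p,YAW,14.5); print(tcp_t(14.5,.045,.02),tcp_t(14.5,0,.002))
E
```

```text
[279.6667925  153.34392341]
t 4.58 pos [0.3648 0.0805 0.1192] yaw 89.7 pitch 0.01 zax [-0.  0. -1.] F [ 0.55 -0.24 -3.34] M [0.07 0.06 0.01] open 0.0241 q [-0.02 -0.1   2.12  0.    1.13 -0.01]
[ 0.38081435 -0.22510401  0.08823829]
trans [-180.5   -3.9   -0.8] rot [-0.02 -0.01 -0.3 ] | dist 180.6 ang 0.3 toolx-> [0. 1. 0.]
trans [-305.5   17.6  -19.1] rot [  2.49  14.35 -19.7 ] | dist 306.6 ang 24.5 toolx-> [-0.323  0.913  0.25 ]
trans [-305.5   17.6   30.9] rot [  2.49  14.35 -19.7 ] | dist 307.6 ang 24.5 toolx-> [-0.323  0.913  0.25 ]
[ 0.38081435 -0.22510401  0.08823829] [ 0.3953572  -0.26617174  0.05897119]
```

```bash
python3 -m handwheel '[{"translation":[-20,0,0],"delta_rot":[0,0,0],"grip":1},{"translation":[-55,0,0],"delta_rot":[0,0,0],"grip":1},{"translation":[-95,-2,0],"delta_rot":[0,0,0],"grip":1},{"translation":[-135,-4,-1],"delta_rot":[0,0,0],"grip":1},{"translation":[-175,-4,-1],"delta_rot":[0,0,0],"grip":1},{"translation":[-210,0,-5],"delta_rot":[0.6,3.6,-5],"grip":1},{"translation":[-245,6,-10],"delta_rot":[1.2,7.2,-10],"grip":1},{"translation":[-275,12,-15],"delta_rot":[1.9,10.8,-14.8],"grip":1},{"translation":[-295,16,-18],"delta_rot":[2.5,14.3,-19.7],"grip":1},{"translation":[-305.5,17.6,-19],"delta_rot":[2.5,14.3,-19.7],"grip":1},{"translation":[-305.5,17.6,-19],"delta_rot":[2.5,14.3,-19.7],"grip":1},{"translation":[-305.5,17.6,-19],"delta_rot":[2.5,14.3,-19.7],"grip":1}]'
python3 - <<'E'
from h import *
st(); t=snap("top","t4"); d=snap("side","s4"); wsnap("w4")
crop(t,280,200,440,300,5,"t4z"); crop(d,220,220,360,340,5,"s4z")
E
```

```text
time_s: 5.58
ee_pos: [0.3812, -0.2248, 0.1377]
orientation: [-3.14, -0.254, 1.91]
wrist_force: [-0.6, 0.7, -2.4]
opening: 0.024
t 5.58 pos [ 0.3812 -0.2248  0.1377] yaw 109.46 pitch 14.53 zax [-0.085  0.236 -0.968] F [-0.63  0.74 -2.4 ] M [-0.1  -0.04  0.02] open 0.024 q [-0.8   0.17  1.81  0.1   1.39 -1.18]
```

View pics/t4z.png

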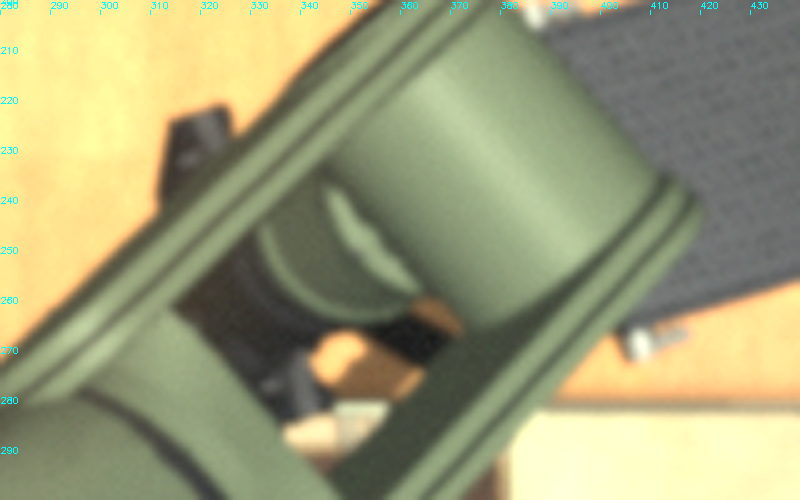

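View pics/s4z.png

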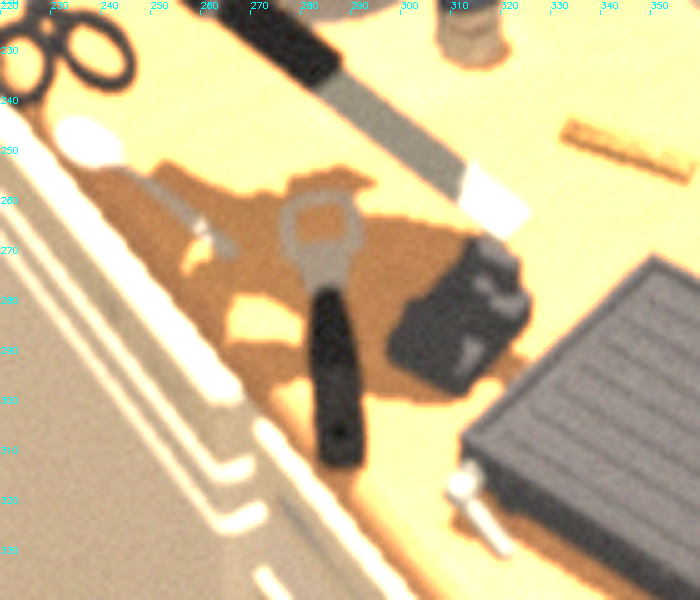

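View pics/w4.png

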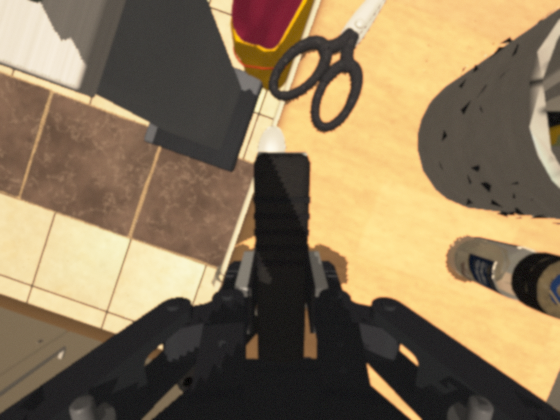

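Side view: the bar tip edge runs from (319.5,268) to (326,262.5), above and short of the block. The top view is blocked by the arm. Next I'll compare with the model.

```bash
cat >> plan.py <<'E'
def barpts(T=None):
    T=tcp() if T is None else T
    f=lambda l:(T@np.array([*l,1]))[:3]
    # bar x -> tool -x ; bar z up -> tool -z ; bar y -> tool y?
    def b(x,y,z): return f([-(x+.0595),y,OFF-z])
    return b
E
python3 - <<'E'
from plan import *
d=load("s4"); b=barpts()
for l in [(.12,.012,.004),(.12,-.012,.004),(.12,.012,0),(.01,.012,.0),(.01,-.012,.006)]: print(l,b(*l).round(4),proj(d,b(*l)).round(1))
E
```

```text
(0.12, 0.012, 0.004) [ 0.4506 -0.3827  0.0928] [325.8 260.6]
(0.12, -0.012, 0.004) [ 0.428  -0.3908  0.0928] [319.8 266.5]
(0.12, 0.012, 0) [ 0.4502 -0.3817  0.0889] [325.4 261.6]
(0.01, 0.012, 0.0) [ 0.4144 -0.2815  0.1165] [287.6 233.6]
(0.01, -0.012, 0.006) [ 0.3923 -0.291   0.1223] [281.8 237.2]
```

```bash
python3 - <<'E'
from fit import *
T=[(t,(373.2,227.3),(.033,-.022,.014)),(t,(382.6,251.0),(-.033,-.022,.014)),(t,(367,257.5),(-.033,.022,.007)),(t,(356.6,234),(.033,.022,.007))]
# side from fz.png (12x, off 285,255): base corners
S=[(d,(285+335/12,255+530/12),(-.033,-.022,0)),(d,(285+158/12,255+425/12),(-.033,.022,0)),(d,(285+495/12,255+335/12),(.033,-.022,0)),(d,(285+335/12,255+475/12),(-.033,-.022,.014))]
for n,F in (("top",T),("side",S),("both",T+S)):
    f,r=fit(F,[.43,-.36,.35]); print(n,f.round(4),np.degrees(f[2]).round(2)); print(r.round(1).tolist())
for n,F in (("top",G[:4]),("side",G[4:])):
    f,r=fit(F,[.46,-.5,.3]); print(n,f.round(4),np.degrees(f[2]).round(2)); print(r.round(1).tolist())
E
```

```text
top [ 0.4296 -0.3654  0.3912] 22.42
[[-0.0, -1.1], [1.6, 0.6], [-0.2, 1.2], [-0.7, -0.7]]
side [ 0.434  -0.3607  0.3808] 21.82
[[-0.1, -0.1], [-1.2, 0.4], [1.4, -0.7], [0.1, 0.3]]
both [ 0.4313 -0.3634  0.391 ] 22.4
[[-0.9, -1.9], [0.7, -0.1], [-1.1, 0.5], [-1.5, -1.4], [-0.2, 1.1], [-1.4, 1.7], [1.1, 0.3], [0.0, 1.5]]
top [ 0.4648 -0.4925  0.2867] 16.43
[[-1.3, -1.6], [0.3, 1.2], [0.1, -1.1], [0.3, 1.1]]
side [ 0.4642 -0.4971  0.2914] 16.7
[[-2.1, -0.4], [-0.3, -1.8], [2.3, -0.3], [0.2, 3.2]]
```

```bash
python3 - <<'E'
from plan import *
st(); go([.399,-.4566,.24],109.5,0); go([.381,-.2248,.24],109.5,0)
E
```

```text
t 5.73 pos [ 0.3808 -0.2231  0.1378] yaw 109.66 pitch 14.54 zax [-0.085  0.236 -0.968] F [ 0.36  0.73 -2.68] M [-0.11 -0.05  0.02] open 0.024 q [-0.8   0.17  1.81  0.1   1.39 -1.18]
trans [-193.1  -61.6 -155.6] rot [ -0.07 -14.54   0.16] | dist 255.5 ang 14.5 toolx-> [-0.334  0.943  0.   ]
trans [ 24.   -0.5 -99.3] rot [ -0.07 -14.54   0.16] | dist 102.2 ang 14.5 toolx-> [-0.334  0.943  0.   ]
```

```bash
python3 -m handwheel '[{"translation":[5,0,-25],"delta_rot":[0,-3,0],"grip":1},{"translation":[10,0,-55],"delta_rot":[0,-7,0],"grip":1},{"translation":[20,0,-90],"delta_rot":[0,-14,0],"grip":1},{"translation":[-5,-5,-110],"delta_rot":[0,-14.5,0],"grip":1},{"translation":[-40,-15,-120],"delta_rot":[0,-14.5,0],"grip":1},{"translation":[-78,-25,-130],"delta_rot":[0,-14.5,0],"grip":1},{"translation":[-115,-38,-137],"delta_rot":[0,-14.5,0],"grip":1},{"translation":[-153,-50,-146],"delta_rot":[0,-14.5,0],"grip":1},{"translation":[-180,-58,-152],"delta_rot":[0,-14.5,0],"grip":1},{"translation":[-193,-61,-155],"delta_rot":[0,-14.5,0],"grip":1},{"translation":[-193,-61,-155],"delta_rot":[0,-14.5,0],"grip":1},{"translation":[-193,-61,-155],"delta_rot":[0,-14.5,0],"grip":1},{"translation":[-193,-61,-155],"delta_rot":[0,-14.5,0],"grip":1}]'
python3 - <<'E'
from h import *
st(); wsnap("w5")
E
```

```text
time_s: 6.82
ee_pos: [0.3998, -0.4558, 0.2398]
orientation: [-3.142, -0.001, 1.914]
wrist_force: [-0.9, -0.0, -2.9]
opening: 0.0241
t 6.82 pos [ 0.3998 -0.4558  0.2398] yaw 109.68 pitch 0.08 zax [-0.     0.001 -1.   ] F [-0.91 -0.04 -2.87] M [ 0.1   0.03 -0.04] open 0.0241 q [-0.99  0.27  1.45  0.    1.43 -1.34]
```

View pics/w5.png

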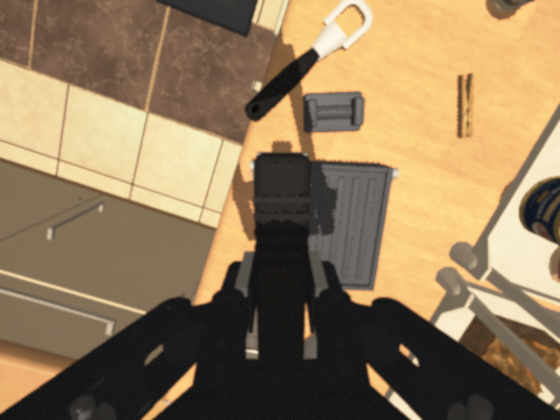

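The block is at (334,112), and the griddle's lip edge runs from (310,162) to (392,168).

```bash
python3 - <<'E'
from h import *
w=load("w5")
im=cv2.resize(w["color"][80:180,295:405],None,fx=7,fy=7,interpolation=cv2.INTER_CUBIC); cv2.imwrite("pics/w5z.png",cv2.convertScaleAbs(im,alpha=1.8,beta=25))
im=cv2.resize(w["color"][150:300,295:405],None,fx=4,fy=4,interpolation=cv2.INTER_CUBIC); cv2.imwrite("pics/w5y.png",cv2.convertScaleAbs(im,alpha=1.8,beta=25))
E
```

```text
(no output)
```

View pics/w5z.png

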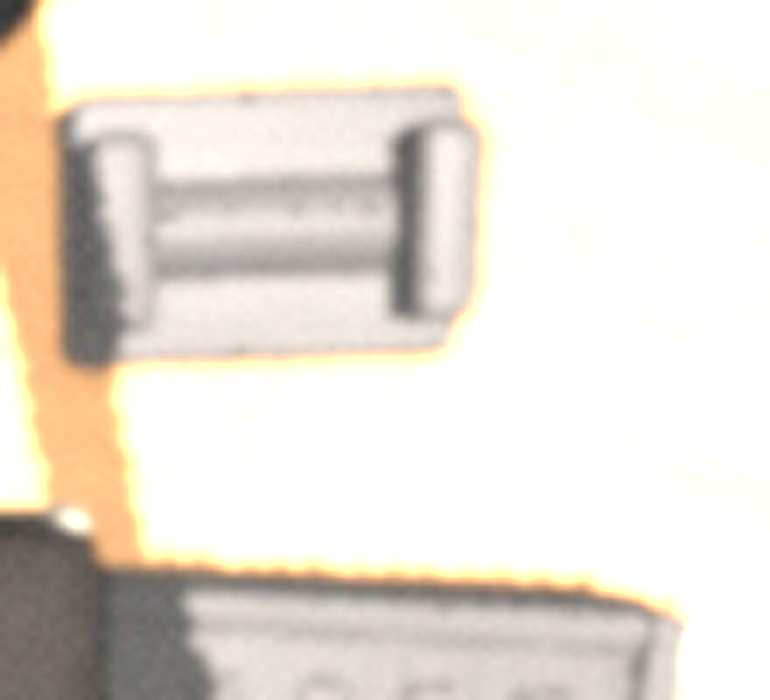

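View pics/w5y.png

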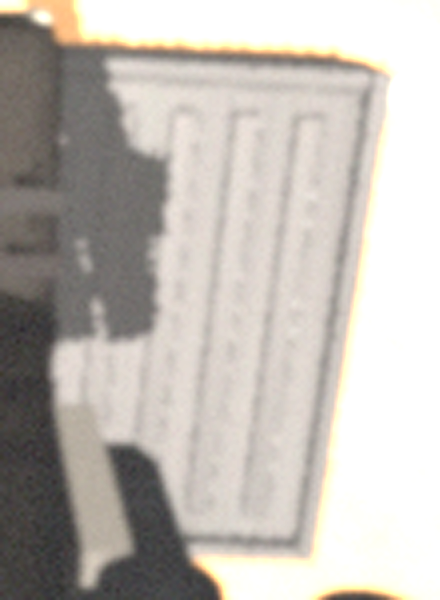

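```bash
python3 - <<'E'
from h import *
w=load("w5")
Z=lambda x,y:(295+x/7,80+y/7); Y=lambda x,y:(295+x/4,150+y/4)
rc=onz(w,Z(275,226),.026); print("ridge",rc)
print("slot edges at ridge", onz(w,Z(155,230),.026),onz(w,Z(395,222),.026))
for z in (0,.014): 
  c=[onz(w,Z(*p),z) for p in [(72,105),(458,90),(445,346),(75,365)]]
  for q in c: print(z,q.round(4))
a,b=onz(w,Z(75,103),.012),onz(w,Z(455,88),.012); print("fyaw",np.degrees(np.arctan2(*(b-a)[1::-1])))
a,b=onz(w,Z(115,360),.012),onz(w,Z(445,346),.012); print("fyaw",np.degrees(np.arctan2(*(b-a)[1::-1])))
a,b=onz(w,Z(190,590),.046),onz(w,Z(640,620),.046); print("gyaw",np.degrees(np.arctan2(*(b-a)[1::-1])),a,b)
cA=onz(w,Y(383,77),.046); cB=onz(w,Y(310,552),.046); print("side",cA,cB,np.linalg.norm(cA-cB),np.degrees(np.arctan2(*(cA-cB)[1::-1]))-90)
a,b=onz(w,Z(150,567),.018),onz(w,Z(590,592),.018); print("lip low edge?",np.degrees(np.arctan2(*(b-a)[1::-1])),a,b)
E
```

```text
ridge [ 0.43066592 -0.36261755  0.026     ]
slot edges at ridge [ 0.4127914  -0.36966965  0.026     ] [ 0.44852181 -0.35557279  0.026     ]
0 [ 0.3949 -0.3547  0.    ]
0 [ 0.4554 -0.3305  0.    ]
0 [ 0.4705 -0.3696  0.    ]
0 [ 0.4108 -0.3944  0.    ]
0.014 [ 0.3941 -0.3557  0.014 ]
0.014 [ 0.4524 -0.3324  0.014 ]
0.014 [ 0.467  -0.3701  0.014 ]
0.014 [ 0.4094 -0.394   0.014 ]
fyaw 21.830636637493193
fyaw 22.068187096656487
gyaw 15.889892514435187 [ 0.43614445 -0.41929837  0.046     ] [ 0.50564776 -0.39951309  0.046     ]
side [ 0.51053584 -0.39857505  0.046     ] [ 0.55570833 -0.54399819  0.046     ] 0.15227752513023346 17.256253100546047
lip low edge? 16.460536100045537 [ 0.43334967 -0.42096536  0.018     ] [ 0.5063735  -0.39938941  0.018     ]
```

```bash
sed -i 's/^RC=.*/RC=np.array([.4307,-.3628]); YAW=110.; TIPD=.1795; OFF=.004/; s/tiph=.069/tiph=.071/' plan.py; python3 - <<'E'
from plan import *
st(); p=tcp_t(14.5,.04,.012); print(p); go([p[0],p[1],.24],110,0); go(p+[0,0,.06],110,14.5); go(p,110,14.5)
E
```

```text
t 6.87 pos [ 0.3999 -0.4559  0.2401] yaw 109.7 pitch 0.04 zax [-0.     0.001 -1.   ] F [-0.49  0.39 -3.36] M [ 0.11  0.02 -0.02] open 0.0241 q [-0.99  0.27  1.45  0.    1.43 -1.34]
[ 0.38264381 -0.23076672  0.07846915]
trans [2.178e+02 5.960e+01 2.000e-01] rot [-0.   -0.04 -0.3 ] | dist 225.8 ang 0.3 toolx-> [-0.342  0.94   0.   ]
trans [217.7  59.6 101.7] rot [ 0.04 14.46 -0.3 ] | dist 247.6 ang 14.5 toolx-> [-0.331  0.91   0.25 ]
trans [217.7  59.6 161.7] rot [ 0.04 14.46 -0.3 ] | dist 277.7 ang 14.5 toolx-> [-0.331  0.91   0.25 ]
```

```bash
python3 -m handwheel '[{"translation":[25,7,0],"delta_rot":[0,0,0],"grip":1},{"translation":[65,18,0],"delta_rot":[0,0,0],"grip":1},{"translation":[105,29,0],"delta_rot":[0,0,0],"grip":1},{"translation":[145,40,5],"delta_rot":[0,0,-0.3],"grip":1},{"translation":[180,50,25],"delta_rot":[0,3,-0.3],"grip":1},{"translation":[205,56,55],"delta_rot":[0,8,-0.3],"grip":1},{"translation":[217.7,59.6,80],"delta_rot":[0,14.5,-0.3],"grip":1},{"translation":[217.7,59.6,102],"delta_rot":[0,14.5,-0.3],"grip":1},{"translation":[217.7,59.6,102],"delta_rot":[0,14.5,-0.3],"grip":1},{"translation":[217.7,59.6,120],"delta_rot":[0,14.5,-0.3],"grip":1},{"translation":[217.7,59.6,140],"delta_rot":[0,14.5,-0.3],"grip":1},{"translation":[217.7,59.6,155],"delta_rot":[0,14.5,-0.3],"grip":1},{"translation":[217.7,59.6,161.7],"delta_rot":[0,14.5,-0.3],"grip":1},{"translation":[217.7,59.6,161.7],"delta_rot":[0,14.5,-0.3],"grip":1},{"translation":[217.7,59.6,161.7],"delta_rot":[0,14.5,-0.3],"grip":1}]'
python3 - <<'E'
from plan import *
st(); d=snap("side","s6"); b=barpts()
for l in [(.12,.012,.004),(.12,-.012,.004),(.01,.012,.0),(.01,-.012,.006)]: print(l,b(*l).round(4),proj(d,b(*l)).round(1))
im=cv2.resize(d["color"][225:325,260:370],None,fx=7,fy=7,interpolation=cv2.INTER_CUBIC); cv2.imwrite("pics/s6z.png",cv2.convertScaleAbs(im,alpha=1.8,beta=25))
E
```

```text
time_s: 8.12
ee_pos: [0.3834, -0.2335, 0.0796]
orientation: [3.14, -0.251, 1.919]
wrist_force: [1.0, -0.5, -3.0]
opening: 0.0243
t 8.12 pos [ 0.3834 -0.2335  0.0796] yaw 109.94 pitch 14.35 zax [-0.083  0.233 -0.969] F [ 1.05 -0.52 -2.96] M [-0.12 -0.02  0.05] open 0.0243 q [-0.81  0.27  1.83  0.11  1.27 -1.2 ]
(0.12, 0.012, 0.004) [ 0.4543 -0.3933  0.0356] [328.5 280.9]
(0.12, -0.012, 0.004) [ 0.4317 -0.4015  0.0356] [322.7 287. ]
(0.01, 0.012, 0.0) [ 0.4176 -0.2922  0.0589] [291.  254.1]
(0.01, -0.012, 0.006) [ 0.3956 -0.3018  0.0647] [285.5 258.1]
```

View pics/s6z.png

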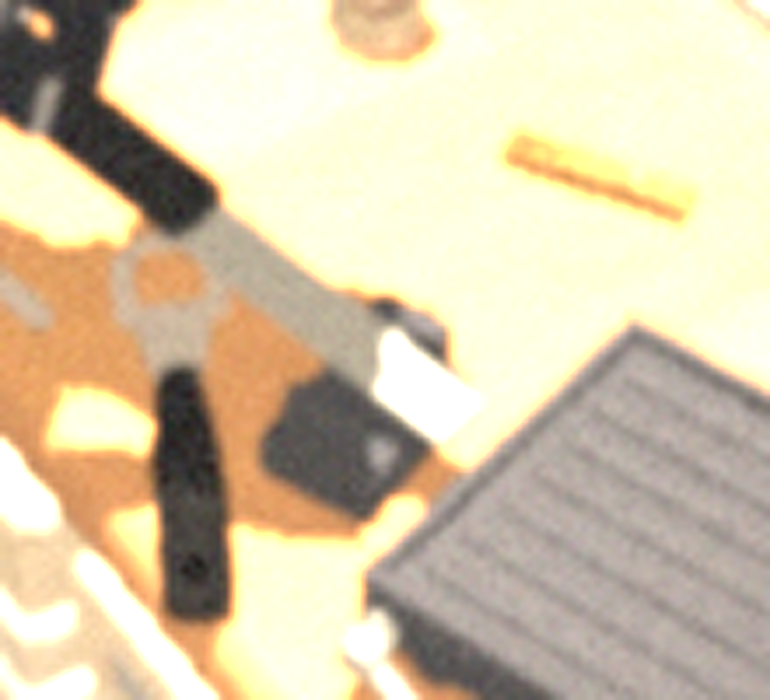

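```bash
python3 - <<'E'
from plan import *
st()
go(tcp_t(14.5,.04,.003),110,14.5);go(tcp_t(14.5,.02,.003),110,14.5);go(tcp_t(14.5,.006,.003),110,14.5)
E
```

```text
t 8.17 pos [ 0.3837 -0.2339  0.0799] yaw 109.94 pitch 14.29 zax [-0.082  0.233 -0.969] F [-0.24 -0.21 -2.09] M [-0.18 -0.03 -0.  ] open 0.024 q [-0.81  0.27  1.83  0.11  1.27 -1.2 ]
trans [ 0.6  0.  10.9] rot [ 0.12  0.21 -0.06] | dist 10.9 ang 0.2 toolx-> [-0.331  0.91   0.25 ]
trans [-19.4   0.1  11. ] rot [ 0.12  0.21 -0.06] | dist 22.3 ang 0.2 toolx-> [-0.331  0.91   0.25 ]
trans [-33.4   0.1  11. ] rot [ 0.12  0.21 -0.06] | dist 35.1 ang 0.2 toolx-> [-0.331  0.91   0.25 ]
```

```bash
python3 -m handwheel '[{"translation":[0.3,0,4],"delta_rot":[0,0.2,0],"grip":1},{"translation":[0.6,0,8],"delta_rot":[0,0.2,0],"grip":1},{"translation":[0.6,0,9],"delta_rot":[0,0.2,0],"grip":1},{"translation":[0.6,0,9],"delta_rot":[0,0.2,0],"grip":1},{"translation":[0.6,0,9],"delta_rot":[0,0.2,0],"grip":1}]'
python3 - <<'E'
from plan import *
st()
go(tcp_t(14.5,.04,.003),110,14.5);go(tcp_t(14.5,.02,.003),110,14.5);go(tcp_t(14.5,.006,.003),110,14.5)
E
```

```text
time_s: 8.58
ee_pos: [0.3818, -0.2306, 0.0697]
orientation: [3.141, -0.256, 1.918]
wrist_force: [1.1, 0.6, -2.1]
opening: 0.024
t 8.58 pos [ 0.3818 -0.2306  0.0697] yaw 109.9 pitch 14.65 zax [-0.086  0.238 -0.967] F [ 1.07  0.61 -2.11] M [-0.14 -0.01  0.03] open 0.024 q [-0.81  0.29  1.84  0.11  1.25 -1.2 ]
trans [-0.5  0.7  0.2] rot [ 0.06 -0.15 -0.1 ] | dist 0.9 ang 0.2 toolx-> [-0.331  0.91   0.25 ]
trans [-20.5   0.7   0.1] rot [ 0.06 -0.15 -0.1 ] | dist 20.5 ang 0.2 toolx-> [-0.331  0.91   0.25 ]
trans [-34.5   0.8   0.1] rot [ 0.06 -0.15 -0.1 ] | dist 34.5 ang 0.2 toolx-> [-0.331  0.91   0.25 ]
```

```bash
python3 -m handwheel '[{"translation":[-4,0.3,0],"delta_rot":[0,0,0],"grip":1},{"translation":[-9,0.7,0],"delta_rot":[0,0,0],"grip":1},{"translation":[-14,0.7,0],"delta_rot":[0,0,0],"grip":1},{"translation":[-19,0.7,0],"delta_rot":[0,0,0],"grip":1},{"translation":[-24,0.7,0],"delta_rot":[0,0,0],"grip":1},{"translation":[-27,0.7,0],"delta_rot":[0,0,0],"grip":1},{"translation":[-29,0.7,0],"delta_rot":[0,0,0],"grip":1},{"translation":[-30,0.7,0],"delta_rot":[0,0,0],"grip":1},{"translation":[-30,0.7,0],"delta_rot":[0,0,0],"grip":1},{"translation":[-30,0.7,0],"delta_rot":[0,0,0],"grip":1}]'
python3 - <<'E'
from plan import *
st(); d=snap("side","s7"); b=barpts()
for l in [(.12,.012,.004),(.12,-.012,.004),(.01,.012,.0),(.01,-.012,.006)]: print(l,b(*l).round(4),proj(d,b(*l)).round(1))
im=cv2.resize(d["color"][225:325,260:370],None,fx=7,fy=7,interpolation=cv2.INTER_CUBIC); cv2.imwrite("pics/s7z.png",cv2.convertScaleAbs(im,alpha=1.8,beta=25))
go(tcp_t(14.5,.006,.003),110,14.5)
E
```

```text
time_s: 9.42
ee_pos: [0.3923, -0.2576, 0.0621]
orientation: [3.141, -0.256, 1.918]
wrist_force: [0.1, 0.3, -2.9]
opening: 0.0241
t 9.42 pos [ 0.3923 -0.2576  0.0621] yaw 109.9 pitch 14.67 zax [-0.086  0.238 -0.967] F [ 0.13  0.34 -2.91] M [-0.14 -0.07  0.02] open 0.0241 q [-0.83  0.34  1.78  0.1   1.25 -1.22]
(0.12, 0.012, 0.004) [ 0.4627 -0.4167  0.0167] [337.1 291.5]
(0.12, -0.012, 0.004) [ 0.4401 -0.4248  0.0167] [331.4 297.7]
(0.01, 0.012, 0.0) [ 0.4261 -0.3157  0.0407] [299.4 264.1]
(0.01, -0.012, 0.006) [ 0.4041 -0.3253  0.0465] [294.  268.2]
trans [-4.7  0.1  0. ] rot [ 0.05 -0.16 -0.09] | dist 4.7 ang 0.2 toolx-> [-0.331  0.91   0.25 ]
```

View pics/s7z.png

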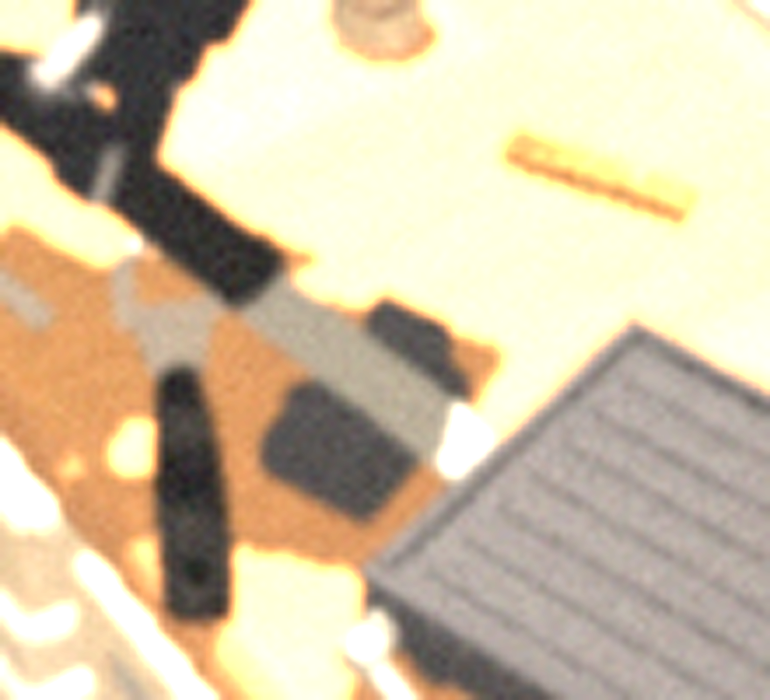

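```bash
python3 -m handwheel '[{"translation":[-1,0,1],"delta_rot":[0,0,0],"grip":1},{"translation":[-1,0,1.5],"delta_rot":[0,0,0],"grip":1},{"translation":[-1,0,2],"delta_rot":[0,0,0],"grip":1},{"translation":[-1,0,2],"delta_rot":[0,0,0],"grip":1},{"translation":[-1,0,2],"delta_rot":[0,0,0],"grip":1}]'
python3 - <<'E'
from plan import *
st()
E
```

```text
time_s: 9.88
ee_pos: [0.3925, -0.2581, 0.06]
orientation: [3.141, -0.256, 1.918]
wrist_force: [0.2, 1.0, -3.2]
opening: 0.0244
t 9.88 pos [ 0.3925 -0.2581  0.06  ] yaw 109.9 pitch 14.65 zax [-0.086  0.238 -0.967] F [ 0.16  0.99 -3.15] M [-0.17 -0.06  0.  ] open 0.0244 q [-0.83  0.35  1.78  0.1   1.25 -1.22]
```

```bash
python3 -m handwheel '[{"translation":[-2,0,0],"delta_rot":[0,0,0],"grip":1},{"translation":[-4,0,0],"delta_rot":[0,0,0],"grip":1},{"translation":[-5,0,0],"delta_rot":[0,0,0],"grip":1},{"translation":[-5,0,0],"delta_rot":[0,0,0],"grip":1},{"translation":[-5,0,0],"delta_rot":[0,0,0],"grip":1}]' && python3 -m handwheel '[{"translation":[0,0,0.5],"delta_rot":[0,0,0],"grip":1},{"translation":[0,0,1],"delta_rot":[0,0,0],"grip":1},{"translation":[0,0,1],"delta_rot":[0,0,0],"grip":1},{"translation":[0,0,1],"delta_rot":[0,0,0],"grip":1}]'
python3 - <<'E'
from plan import *
st();go(tcp_t(14.5,.0,.0),110,14.5)
E
```

```text
time_s: 10.3
ee_pos: [0.3942, -0.2628, 0.0587]
orientation: [3.141, -0.256, 1.918]
wrist_force: [0.5, 0.3, -3.9]
opening: 0.024
time_s: 10.63
ee_pos: [0.3942, -0.2625, 0.0579]
orientation: [3.141, -0.255, 1.918]
wrist_force: [-0.9, 0.8, -1.1]
opening: 0.0244
t 10.63 pos [ 0.3942 -0.2625  0.0579] yaw 109.91 pitch 14.63 zax [-0.085  0.238 -0.968] F [-0.86  0.82 -1.1 ] M [-0.23 -0.01  0.02] open 0.0244 q [-0.84  0.36  1.77  0.1   1.25 -1.23]
trans [-5.2  0.   0.1] rot [ 0.06 -0.13 -0.09] | dist 5.2 ang 0.2 toolx-> [-0.331  0.91   0.25 ]
```

```bash
for i in 1 2; do python3 -m handwheel '[{"translation":[-1,0,0],"delta_rot":[0,0,0],"grip":1},{"translation":[-2,0,0],"delta_rot":[0,0,0],"grip":1},{"translation":[-2,0,0],"delta_rot":[0,0,0],"grip":1},{"translation":[-2,0,0],"delta_rot":[0,0,0],"grip":1}]'; python3 -c "
from h import *;st()"; done
```

```text
time_s: 10.97
ee_pos: [0.3949, -0.2645, 0.0573]
orientation: [3.141, -0.255, 1.918]
wrist_force: [-0.4, 0.2, -2.4]
opening: 0.024
t 10.97 pos [ 0.3949 -0.2645  0.0573] yaw 109.9 pitch 14.62 zax [-0.085  0.238 -0.968] F [-0.36  0.19 -2.38] M [-0.24 -0.12  0.01] open 0.024 q [-0.84  0.36  1.77  0.1   1.25 -1.23]
time_s: 11.3
ee_pos: [0.3952, -0.2654, 0.0567]
orientation: [3.141, -0.257, 1.918]
wrist_force: [-0.9, 2.3, -0.3]
opening: 0.0242
t 11.3 pos [ 0.3952 -0.2654  0.0567] yaw 109.9 pitch 14.75 zax [-0.086  0.239 -0.967] F [-0.93  2.27 -0.25] M [0.24 0.02 0.04] open 0.0242 q [-0.84  0.37  1.77  0.1   1.25 -1.23]
```

```bash
python3 -m handwheel '[{"translation":[-0.5,0,0],"delta_rot":[0,0,0],"grip":1},{"translation":[-1,0,0.3],"delta_rot":[0,0,0],"grip":1},{"translation":[-1,0,0.5],"delta_rot":[0,0,0],"grip":1},{"translation":[-1,0,0.5],"delta_rot":[0,0,0],"grip":1},{"translation":[-1,0,0.5],"delta_rot":[0,0,0],"grip":1}]'; python3 - <<'E'
from plan import *
st();
for i in range(2):
    d=snap("side","s8"); st()
im=cv2.resize(d["color"][225:345,260:370],None,fx=6,fy=6,interpolation=cv2.INTER_CUBIC); cv2.imwrite("pics/s8z.png",cv2.convertScaleAbs(im,alpha=1.8,beta=25))
b=barpts(); print("tip",b(.12,0,.002)); 
g=(.4654,-.4941,np.radians(17)); c,s=np.cos(g[2]),np.sin(g[2]); q=b(.12,0,.002)[:2]-g[:2]; print("tip in griddle est",[c*q[0]+s*q[1],-s*q[0]+c*q[1]])
E
```

```text
time_s: 11.72
ee_pos: [0.3951, -0.2653, 0.0563]
orientation: [3.141, -0.259, 1.918]
wrist_force: [-2.5, 5.5, 4.4]
opening: 0.0245
t 11.72 pos [ 0.3951 -0.2653  0.0563] yaw 109.91 pitch 14.86 zax [-0.087  0.241 -0.967] F [-2.46  5.46  4.36] M [0.76 0.29 0.  ] open 0.0245 q [-0.84  0.37  1.76  0.1   1.25 -1.23]
t 11.77 pos [ 0.3952 -0.2653  0.0563] yaw 109.9 pitch 14.86 zax [-0.087  0.241 -0.967] F [-2.4   5.87  3.92] M [ 0.81  0.27 -0.03] open 0.0241 q [-0.84  0.37  1.76  0.1   1.25 -1.23]
t 11.82 pos [ 0.3951 -0.2653  0.0562] yaw 109.9 pitch 14.86 zax [-0.087  0.241 -0.967] F [-2.65  5.65  4.1 ] M [ 0.78  0.24 -0.  ] open 0.0241 q [-0.84  0.37  1.76  0.1   1.25 -1.23]
tip [ 0.45400953 -0.42794604  0.00826431]
tip in griddle est [np.float64(0.008448785322721154), np.float64(0.06659359422708801)]
```

View pics/s8z.png

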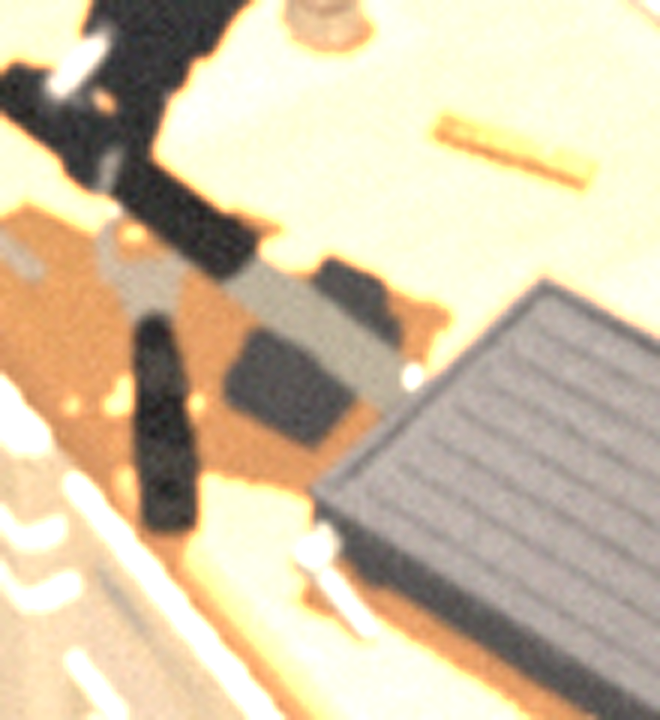

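```bash
cat >> plan.py <<'E'
def lift_rows(deg_list,b_list,T=None):
    T=tcp() if T is None else T
    A=np.array([*RC,.018]); a=T[:3,:3].T@(A-T[:3,3]); print("a",(a*1000).round(1))
    a[1]=0
    for dg,b in zip(deg_list,b_list):
        Q=R.from_rotvec([0,np.radians(-dg),0]).as_matrix()
        tr=(a-Q@a)*1000+Q@np.array([b,0,0]); print(dg,b,tr.round(1))
E
python3 - <<'E'
from plan import *
lift_rows([1,2,3,4,5,6,8,10,12,14,16,18],[.8,1,1,1.2,1.4,1.5,1.8,2,2.2,2.4,2.5,2.5])
E
```

```text
a [-110.1    0.3   10.3]
1 0.8 [1.  0.  1.9]
2 1 [1.3 0.  3.9]
3 1 [1.4 0.  5.8]
4 1.2 [1.7 0.  7.8]
5 1.4 [1.9 0.  9.8]
6 1.5 [ 2.   0.  11.7]
8 1.8 [ 2.1  0.  15.7]
10 2 [ 2.1  0.  19.6]
12 2.2 [ 1.9  0.  23.6]
14 2.4 [ 1.6  0.  27.5]
16 2.5 [ 1.   0.  31.4]
18 2.5 [ 0.2  0.  35.3]
```

```bash
python3 -m handwheel '[{"translation":[0.6,0,1],"delta_rot":[0,-0.5,0],"grip":1},{"translation":[1,0,1.9],"delta_rot":[0,-1,0],"grip":1},{"translation":[1.1,0,2.9],"delta_rot":[0,-1.5,0],"grip":1},{"translation":[1.3,0,3.9],"delta_rot":[0,-2,0],"grip":1},{"translation":[1.4,0,4.9],"delta_rot":[0,-2.5,0],"grip":1},{"translation":[1.4,0,5.8],"delta_rot":[0,-3,0],"grip":1},{"translation":[1.5,0,6.8],"delta_rot":[0,-3.5,0],"grip":1},{"translation":[1.7,0,7.8],"delta_rot":[0,-4,0],"grip":1},{"translation":[1.7,0,7.8],"delta_rot":[0,-4,0],"grip":1}]'; python3 - <<'E'
from plan import *
st();snap("side","s9");st();lift_rows([1,2],[0,0])
E
```

```text
time_s: 12.57
ee_pos: [0.3948, -0.2637, 0.0497]
orientation: [3.141, -0.184, 1.918]
wrist_force: [-1.2, 3.2, 5.1]
opening: 0.0242
t 12.57 pos [ 0.3948 -0.2637  0.0497] yaw 109.9 pitch 10.56 zax [-0.061  0.173 -0.983] F [-1.23  3.21  5.1 ] M [ 0.59  0.28 -0.12] open 0.0242 q [-0.82  0.33  1.82  0.08  1.16 -1.21]
t 12.62 pos [ 0.3948 -0.2637  0.0498] yaw 109.9 pitch 10.59 zax [-0.062  0.173 -0.983] F [-1.83  3.16  5.45] M [ 0.65  0.32 -0.09] open 0.024 q [-0.82  0.33  1.82  0.08  1.16 -1.21]
a [-109.5    0.    11.8]
1 0 [0.2 0.  1.9]
2 0 [0.3 0.  3.8]
```

```bash
python3 -m handwheel '[{"translation":[0.2,0,0.7],"delta_rot":[0,-0.4,0],"grip":1},{"translation":[0.3,0,1.5],"delta_rot":[0,-0.8,0],"grip":1},{"translation":[0.4,0,2.3],"delta_rot":[0,-1.2,0],"grip":1},{"translation":[0.5,0,3.1],"delta_rot":[0,-1.6,0],"grip":1},{"translation":[0.6,0,3.8],"delta_rot":[0,-2,0],"grip":1},{"translation":[0.7,0,4.6],"delta_rot":[0,-2.4,0],"grip":1},{"translation":[0.8,0,5.4],"delta_rot":[0,-2.8,0],"grip":1},{"translation":[0.8,0,6.1],"delta_rot":[0,-3.2,0],"grip":1},{"translation":[0.8,0,6.9],"delta_rot":[0,-3.6,0],"grip":1},{"translation":[0.8,0,7.7],"delta_rot":[0,-4,0],"grip":1},{"translation":[0.8,0,7.7],"delta_rot":[0,-4,0],"grip":1}]'; python3 - <<'E'
from plan import *
st();d=snap("side","s10");t=snap("top","t10");st();lift_rows([1,2],[0,0])
im=cv2.resize(d["color"][225:345,260:400],None,fx=5,fy=5,interpolation=cv2.INTER_CUBIC); cv2.imwrite("pics/s10z.png",cv2.convertScaleAbs(im,alpha=1.8,beta=25))
E
```

```text
time_s: 13.53
ee_pos: [0.3944, -0.2623, 0.0423]
orientation: [3.14, -0.113, 1.918]
wrist_force: [-1.9, 1.1, 4.1]
opening: 0.0239
t 13.53 pos [ 0.3944 -0.2623  0.0423] yaw 109.89 pitch 6.49 zax [-0.037  0.107 -0.994] F [-1.95  1.12  4.06] M [ 0.22  0.24 -0.14] open 0.0239 q [-0.8   0.3   1.87  0.05  1.07 -1.18]
t 13.63 pos [ 0.3943 -0.2623  0.0421] yaw 109.89 pitch 6.52 zax [-0.037  0.107 -0.994] F [-0.43  1.47  4.63] M [ 0.17  0.2  -0.07] open 0.0242 q [-0.8   0.31  1.87  0.05  1.07 -1.18]
a [-109.    -0.    11.8]
1 0 [0.2 0.  1.9]
2 0 [0.3 0.  3.8]
```

View pics/s10z.png

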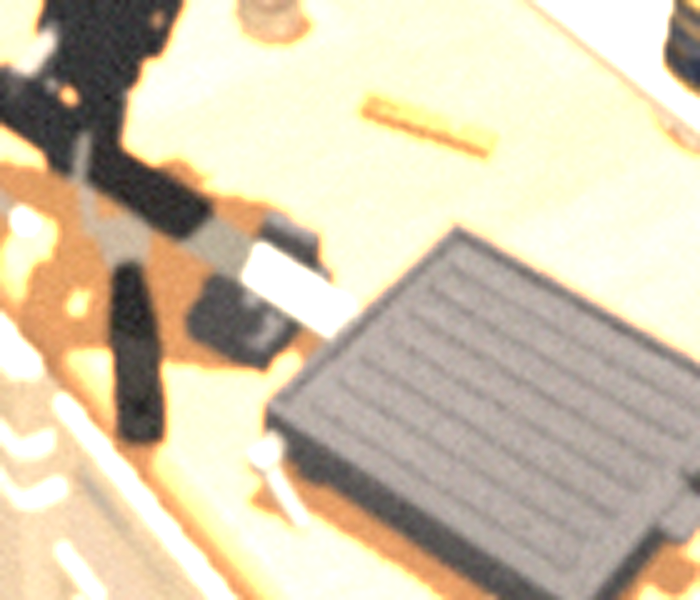

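```bash
cat > lift.py <<'E'
from h import *
import sys
def shift(n0,n1,box):
    x0,y0,x1,y1=box
    a=cv2.cvtColor(load(n0)["color"],cv2.COLOR_BGR2GRAY)[y0:y1,x0:x1].astype(np.float32);b=cv2.cvtColor(load(n1)["color"],cv2.COLOR_BGR2GRAY)
    r=6; t=a; s=b[y0-r:y1+r,x0-r:x1+r].astype(np.float32)
    m=cv2.matchTemplate(s,t,cv2.TM_CCOEFF_NORMED); _,v,_,l=cv2.minMaxLoc(m)
    i,j=l[1],l[0]
    def sub(f): 
        d=(f[0]-2*f[1]+f[2]); return 0 if d==0 else .5*(f[0]-f[2])/d
    dx=sub(m[i,j-1:j+2]) if 0<j<m.shape[1]-1 else 0; dy=sub(m[i-1:i+2,j]) if 0<i<m.shape[0]-1 else 0
    return round(j-r+dx,2),round(i-r+dy,2),round(float(v),3)
print("corner near(-x,+y)",shift("s1",sys.argv[1],(306,296,330,335)))
print("corner far(+x,+y)",shift("s1",sys.argv[1],(338,264,368,284)))
print("spout/-y",shift("s1",sys.argv[1],(385,312,410,340)))
g=(.4654,-.4941,np.radians(17)); c,s=np.cos(g[2]),np.sin(g[2]); d=load("s1")
for sx in(-1,1):
    x,y=sx*.075,.08; p=np.array([g[0]+c*x-s*y,g[1]+s*x+c*y,.046])
    print("px per 10mm lift",proj(d,p+[0,0,.01])-proj(d,p), "per -3mm y", proj(d,p+np.array([s*.003,-c*.003,0]))-proj(d,p))
E
for i in s4 s8 s9 s10; do echo $i; python3 lift.py $i|head -3; done; python3 lift.py s10|tail -2
```

```text
s4
corner near(-x,+y) (np.float32(-0.0), np.float32(0.23), 0.974)
corner far(+x,+y) (np.float32(0.02), np.float32(0.04), 0.999)
spout/-y (np.float32(0.01), np.float32(0.0), 0.999)
s8
corner near(-x,+y) (np.float32(0.09), np.float32(0.2), 0.837)
corner far(+x,+y) (np.float32(0.02), np.float32(0.04), 0.999)
spout/-y (np.float32(0.0), np.float32(0.0), 0.999)
s9
corner near(-x,+y) (np.float32(0.31), np.float32(0.24), 0.899)
corner far(+x,+y) (np.float32(0.26), np.float32(-0.14), 0.996)
spout/-y (np.float32(0.23), np.float32(0.24), 0.996)
s10
corner near(-x,+y) (np.float32(0.32), np.float32(-0.22), 0.964)
corner far(+x,+y) (np.float32(0.78), np.float32(-0.89), 0.997)
spout/-y (np.float32(0.82), np.float32(0.13), 0.992)
px per 10mm lift [ 0.17499384 -3.17254081] per -3mm y [1.11121155 0.69242475]
px per 10mm lift [ 0.37337066 -3.11567577] per -3mm y [1.07578113 0.58388869]
```

```bash
python3 -m handwheel '[{"translation":[0.4,0,0.7],"delta_rot":[0,-0.4,0],"grip":1},{"translation":[0.8,0,1.5],"delta_rot":[0,-0.8,0],"grip":1},{"translation":[1,0,2.3],"delta_rot":[0,-1.2,0],"grip":1},{"translation":[1.2,0,3.1],"delta_rot":[0,-1.6,0],"grip":1},{"translation":[1.3,0,3.8],"delta_rot":[0,-2,0],"grip":1},{"translation":[1.3,0,4.6],"delta_rot":[0,-2.4,0],"grip":1},{"translation":[1.4,0,5.4],"delta_rot":[0,-2.8,0],"grip":1},{"translation":[1.4,0,6.1],"delta_rot":[0,-3.2,0],"grip":1},{"translation":[1.4,0,6.9],"delta_rot":[0,-3.6,0],"grip":1},{"translation":[1.5,0,7.7],"delta_rot":[0,-4,0],"grip":1},{"translation":[1.5,0,8.6],"delta_rot":[0,-4.5,0],"grip":1},{"translation":[1.5,0,9.5],"delta_rot":[0,-5,0],"grip":1},{"translation":[1.5,0,9.5],"delta_rot":[0,-5,0],"grip":1}]'; python3 - <<'E'
from plan import *
st();d=snap("side","s11");st();lift_rows([1,2],[0,0])
im=cv2.resize(d["color"][225:345,260:400],None,fx=5,fy=5,interpolation=cv2.INTER_CUBIC); cv2.imwrite("pics/s11z.png",cv2.convertScaleAbs(im,alpha=1.8,beta=25))
E
python3 lift.py s11|head -3
```

```text
time_s: 14.72
ee_pos: [0.3943, -0.2614, 0.0332]
orientation: [3.14, -0.022, 1.918]
wrist_force: [-0.1, -6.5, 4.6]
opening: 0.024
t 14.72 pos [ 0.3943 -0.2614  0.0332] yaw 109.9 pitch 1.27 zax [-0.006  0.021 -1.   ] F [-0.14 -6.46  4.55] M [-0.9   0.09 -0.27] open 0.024 q [-0.78  0.27  1.93  0.01  0.96 -1.13]
t 14.77 pos [ 0.3943 -0.2613  0.0333] yaw 109.9 pitch 1.29 zax [-0.006  0.022 -1.   ] F [-0.51 -5.97  4.87] M [-0.9   0.04 -0.28] open 0.0246 q [-0.78  0.27  1.93  0.01  0.96 -1.13]
a [-108.1   -0.3   12.8]
1 0 [0.2 0.  1.9]
2 0 [0.4 0.  3.8]
corner near(-x,+y) (np.float32(0.45), np.float32(-0.37), 0.919)
corner far(+x,+y) (np.float32(1.23), np.float32(-2.02), 0.996)
spout/-y (np.float32(0.91), np.float32(0.69), 0.989)
```

View pics/s11z.png

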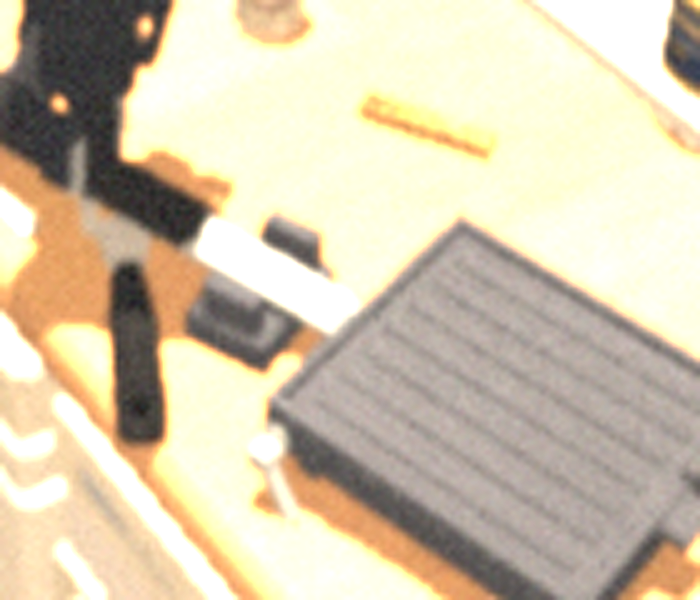

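```bash
python3 -m handwheel '[{"translation":[-0.3,0,0.7],"delta_rot":[0,-0.4,0],"grip":1},{"translation":[-0.5,0,1.5],"delta_rot":[0,-0.8,0],"grip":1},{"translation":[-0.5,0,2.3],"delta_rot":[0,-1.2,0],"grip":1},{"translation":[-0.5,0,3.1],"delta_rot":[0,-1.6,0],"grip":1},{"translation":[-0.5,0,3.8],"delta_rot":[0,-2,0],"grip":1},{"translation":[-0.5,0,4.6],"delta_rot":[0,-2.4,0],"grip":1},{"translation":[-0.5,0,5.4],"delta_rot":[0,-2.8,0],"grip":1},{"translation":[-0.5,0,5.4],"delta_rot":[0,-2.8,0],"grip":1}]'; python3 - <<'E'
from plan import *
st();d=snap("side","s12");st();lift_rows([1,2],[0,0])
im=cv2.resize(d["color"][225:345,260:400],None,fx=5,fy=5,interpolation=cv2.INTER_CUBIC); cv2.imwrite("pics/s12z.png",cv2.convertScaleAbs(im,alpha=1.8,beta=25))
E
python3 lift.py s12|head -3
```

```text
time_s: 15.43
ee_pos: [0.3942, -0.2611, 0.0278]
orientation: [3.14, 0.025, 1.918]
wrist_force: [-0.9, -5.2, 5.4]
opening: 0.0241
t 15.43 pos [ 0.3942 -0.2611  0.0278] yaw 109.89 pitch -1.45 zax [ 0.01  -0.023 -1.   ] F [-0.93 -5.17  5.38] M [-0.72  0.17 -0.25] open 0.0241 q [-0.76  0.26  1.96 -0.01  0.89 -1.1 ]
t 15.48 pos [ 0.3942 -0.2611  0.0279] yaw 109.89 pitch -1.44 zax [ 0.01  -0.023 -1.   ] F [-0.64 -4.39  7.23] M [-0.64  0.14 -0.28] open 0.0245 q [-0.76  0.26  1.96 -0.01  0.89 -1.1 ]
a [-107.8   -0.3   12.6]
1 0 [0.2 0.  1.9]
2 0 [0.4 0.  3.8]
corner near(-x,+y) (np.float32(0.73), np.float32(-0.8), 0.862)
corner far(+x,+y) (np.float32(1.62), np.float32(-2.85), 0.991)
spout/-y (np.float32(1.04), np.float32(0.82), 0.986)
```

View pics/s12z.png

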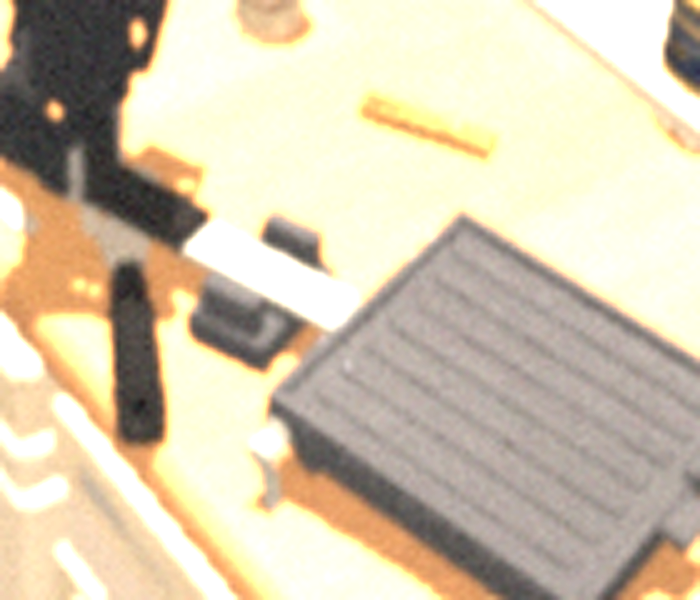

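```bash
python3 -m handwheel '[{"translation":[0,0,0.7],"delta_rot":[0,-0.4,0],"grip":1},{"translation":[0,0,1.5],"delta_rot":[0,-0.8,0],"grip":1},{"translation":[0,0,2.3],"delta_rot":[0,-1.2,0],"grip":1},{"translation":[0,0,3.1],"delta_rot":[0,-1.6,0],"grip":1},{"translation":[0,0,3.8],"delta_rot":[0,-2,0],"grip":1},{"translation":[0,0,3.8],"delta_rot":[0,-2,0],"grip":1},{"translation":[0,0,3.8],"delta_rot":[0,-2,0],"grip":1}]'; python3 - <<'E'
from plan import *
st();d=snap("side","s13");st();lift_rows([1,2],[0,0])
im=cv2.resize(d["color"][225:345,260:400],None,fx=5,fy=5,interpolation=cv2.INTER_CUBIC); cv2.imwrite("pics/s13z.png",cv2.convertScaleAbs(im,alpha=1.8,beta=25))
E
python3 lift.py s13|head -3
```

```text
time_s: 16.07
ee_pos: [0.3942, -0.2611, 0.0242]
orientation: [3.14, 0.06, 1.918]
wrist_force: [-1.6, -3.7, 7.4]
opening: 0.0242
t 16.07 pos [ 0.3942 -0.2611  0.0242] yaw 109.88 pitch -3.41 zax [ 0.022 -0.055 -0.998] F [-1.64 -3.72  7.35] M [-0.65  0.14 -0.28] open 0.0242 q [-0.75  0.26  1.98 -0.03  0.85 -1.08]
t 16.12 pos [ 0.3943 -0.2611  0.0242] yaw 109.88 pitch -3.41 zax [ 0.022 -0.055 -0.998] F [-0.43 -4.66  7.5 ] M [-0.58  0.13 -0.31] open 0.0241 q [-0.75  0.26  1.98 -0.03  0.85 -1.08]
a [-107.5   -0.3   12.6]
1 0 [0.2 0.  1.9]
2 0 [0.4 0.  3.8]
corner near(-x,+y) (np.float32(0.33), np.float32(-0.59), 0.835)
corner far(+x,+y) (np.float32(1.59), np.float32(-3.59), 0.986)
spout/-y (np.float32(1.02), np.float32(0.77), 0.983)
```

View pics/s13z.png

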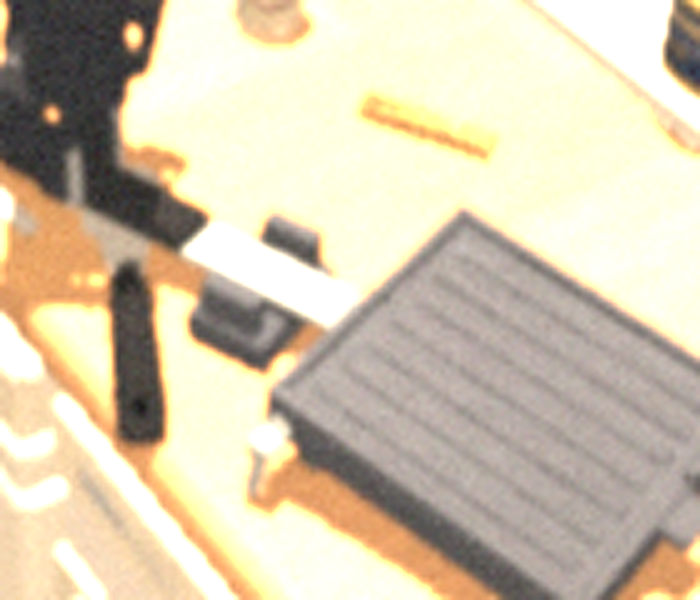

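```bash
python3 -m handwheel '[{"translation":[0,0,0.4],"delta_rot":[0,-0.2,0],"grip":1},{"translation":[0.1,0,0.8],"delta_rot":[0,-0.4,0],"grip":1},{"translation":[0.1,0,1.2],"delta_rot":[0,-0.6,0],"grip":1},{"translation":[0.2,0,1.6],"delta_rot":[0,-0.8,0],"grip":1},{"translation":[0.2,0,2],"delta_rot":[0,-1,0],"grip":1},{"translation":[0.2,0,2],"delta_rot":[0,-1,0],"grip":1},{"translation":[0.2,0,2],"delta_rot":[0,-1,0],"grip":1}]'; python3 - <<'E'
from plan import *
st();d=snap("side","s14");st();t=snap("top","t14")
im=cv2.resize(d["color"][225:345,260:400],None,fx=5,fy=5,interpolation=cv2.INTER_CUBIC); cv2.imwrite("pics/s14z.png",cv2.convertScaleAbs(im,alpha=1.8,beta=25))
im=cv2.resize(t["color"][170:290,340:480],None,fx=5,fy=5,interpolation=cv2.INTER_CUBIC); cv2.imwrite("pics/t14z.png",cv2.convertScaleAbs(im,alpha=1.5,beta=25))
E
python3 lift.py s14|head -3
```

```text
time_s: 16.7
ee_pos: [0.3943, -0.2611, 0.0223]
orientation: [3.14, 0.077, 1.918]
wrist_force: [-1.5, -3.7, 8.0]
opening: 0.0241
t 16.7 pos [ 0.3943 -0.2611  0.0223] yaw 109.87 pitch -4.42 zax [ 0.028 -0.072 -0.997] F [-1.48 -3.68  8.  ] M [-0.65  0.17 -0.29] open 0.0241 q [-0.75  0.25  1.99 -0.05  0.83 -1.06]
t 16.75 pos [ 0.3943 -0.2611  0.0223] yaw 109.87 pitch -4.42 zax [ 0.028 -0.072 -0.997] F [-0.26 -4.61  8.55] M [-0.69  0.22 -0.33] open 0.0243 q [-0.75  0.25  1.99 -0.05  0.83 -1.06]
corner near(-x,+y) (np.float32(0.21), np.float32(-0.55), 0.815)
corner far(+x,+y) (np.float32(1.71), np.float32(-3.9), 0.991)
spout/-y (np.float32(0.98), np.float32(0.75), 0.981)
```

View pics/s14z.png

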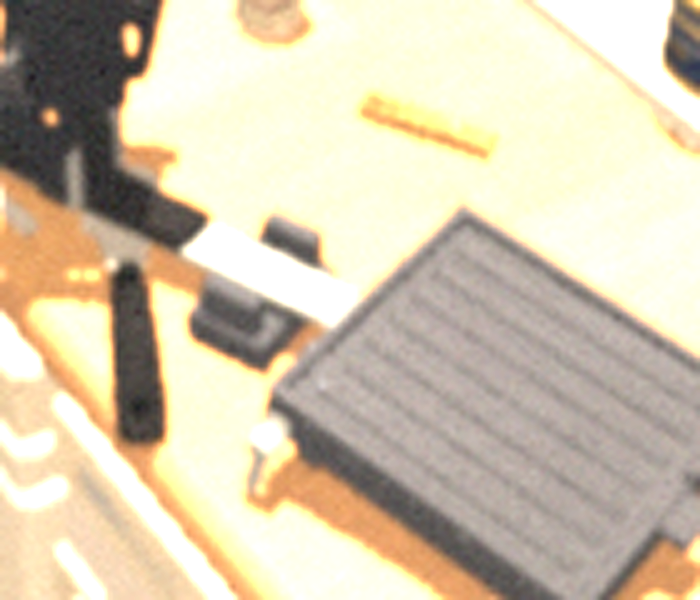

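View pics/t14z.png

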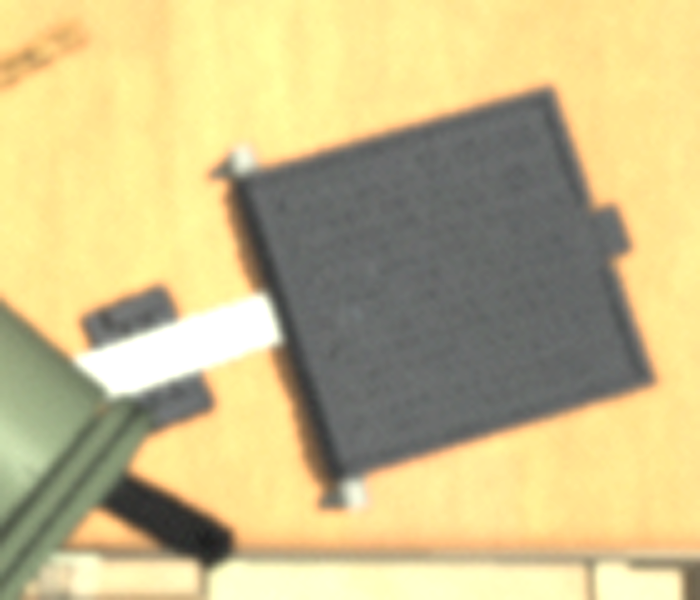

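```bash
python3 -m handwheel '[{"translation":[0,0,0.4],"delta_rot":[0,-0.2,0],"grip":1},{"translation":[0.1,0,0.8],"delta_rot":[0,-0.4,0],"grip":1},{"translation":[0.1,0,1.2],"delta_rot":[0,-0.6,0],"grip":1},{"translation":[0.1,0,1.2],"delta_rot":[0,-0.6,0],"grip":1},{"translation":[0.1,0,1.2],"delta_rot":[0,-0.6,0],"grip":1},{"translation":[0.1,0,1.2],"delta_rot":[0,-0.6,0],"grip":1}]'; python3 - <<'E'
from plan import *
st();d=snap("side","s15");st();t=snap("top","t15")
im=cv2.resize(d["color"][285:345,290:360],None,fx=10,fy=10,interpolation=cv2.INTER_CUBIC); cv2.imwrite("pics/s15z.png",cv2.convertScaleAbs(im,alpha=1.5,beta=15))
im=cv2.resize(t["color"][190:280,370:430],None,fx=9,fy=9,interpolation=cv2.INTER_CUBIC)[:600]; 
im2=cv2.resize(t["color"][250:285,370:430],None,fx=9,fy=9,interpolation=cv2.INTER_CUBIC); cv2.imwrite("pics/t15z.png",cv2.convertScaleAbs(np.vstack([im[:280],im2]),alpha=1.3,beta=15))
# predicted leg end
g=(.4654,-.4941); yw=np.radians(17); c,s=np.cos(yw),np.sin(yw)
for phi in (.1,):
  for q in (.6,.8,.95,1.04):
    x=-.083; y=.07; 
    # pivot in tilted griddle about (-.077,0)
    py=-.077+ (y+.077)*np.cos(phi)-.022*np.sin(phi); pz=(y+.077)*np.sin(phi)+.022*np.cos(phi)
    ang=-(np.arccos(22/36))+q+phi*-1*-1  # from straight down, + outward
    ey=py+.036*np.sin(ang); ez=pz-.036*np.cos(ang)
    W=lambda yy,zz,xx=x: np.array([g[0]+c*xx-s*yy,g[1]+s*xx+c*yy,zz])
    print(q,"pivot",proj(d,W(py,pz)).round(1),"end",proj(d,W(ey,ez)).round(1),"ez",round(ez*1000,1),"top piv",proj(t,W(py,pz)).round(1),"end",proj(t,W(ey,ez)).round(1))
E
python3 lift.py s15|head -3
```

```text
time_s: 17.3
ee_pos: [0.3944, -0.2611, 0.0211]
orientation: [3.139, 0.088, 1.918]
wrist_force: [-0.3, -4.3, 8.2]
opening: 0.0242
t 17.3 pos [ 0.3944 -0.2611  0.0211] yaw 109.87 pitch -5.03 zax [ 0.032 -0.082 -0.996] F [-0.28 -4.33  8.21] M [-0.69  0.18 -0.31] open 0.0242 q [-0.74  0.25  2.   -0.05  0.81 -1.05]
t 17.35 pos [ 0.3944 -0.2612  0.0211] yaw 109.87 pitch -5.03 zax [ 0.032 -0.082 -0.996] F [-0.93 -3.92  7.95] M [-0.64  0.18 -0.28] open 0.0239 q [-0.74  0.25  2.   -0.05  0.81 -1.05]
0.6 pivot [312.9 313.9] end [315.1 326.5] ez 1.4 top piv [410.4 268.7] end [409.8 268.3]
0.8 pivot [312.9 313.9] end [312.4 325. ] ez 0.6 top piv [410.4 268.7] end [406.9 269.2]
0.95 pivot [312.9 313.9] end [310.5 323.6] ez 0.9 top piv [410.4 268.7] end [404.8 269.8]
1.04 pivot [312.9 313.9] end [309.3 322.7] ez 1.5 top piv [410.4 268.7] end [403.6 270.2]
corner near(-x,+y) (np.float32(0.04), np.float32(-0.48), 0.807)
corner far(+x,+y) (np.float32(1.71), np.float32(-4.08), 0.99)
spout/-y (np.float32(0.95), np.float32(0.73), 0.979)
```

View pics/s15z.png

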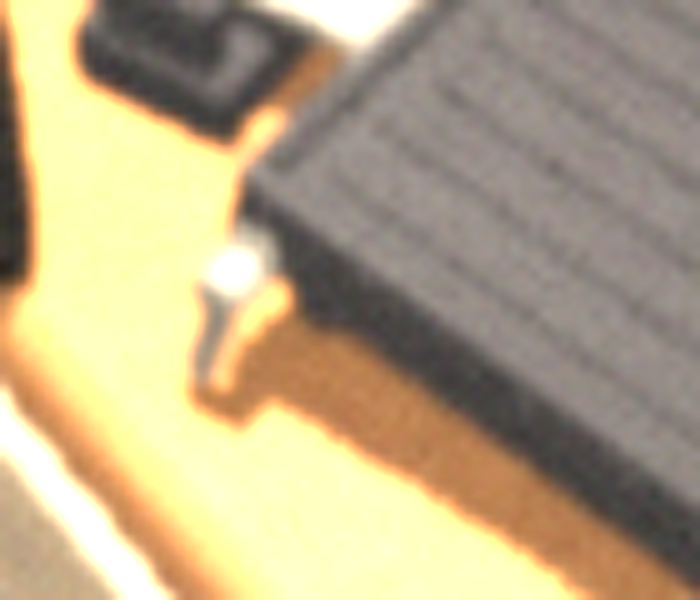

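View pics/t15z.png

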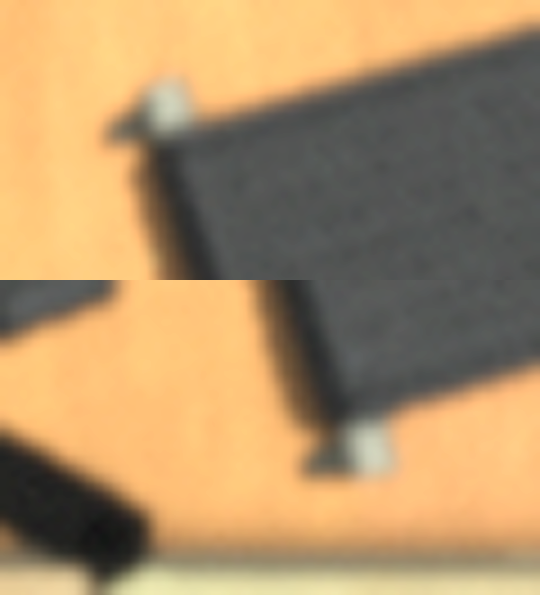

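```bash
python3 -m handwheel '[{"translation":[0,0,-0.4],"delta_rot":[0,0.2,0],"grip":1},{"translation":[0,0,-0.8],"delta_rot":[0,0.4,0],"grip":1},{"translation":[0,0,-1.2],"delta_rot":[0,0.6,0],"grip":1},{"translation":[-0.1,0,-1.6],"delta_rot":[0,0.8,0],"grip":1},{"translation":[-0.1,0,-2],"delta_rot":[0,1,0],"grip":1},{"translation":[-0.1,0,-2.4],"delta_rot":[0,1.2,0],"grip":1},{"translation":[-0.1,0,-2.8],"delta_rot":[0,1.4,0],"grip":1},{"translation":[-0.1,0,-3.2],"delta_rot":[0,1.6,0],"grip":1},{"translation":[-0.1,0,-3.2],"delta_rot":[0,1.6,0],"grip":1},{"translation":[-0.1,0,-3.2],"delta_rot":[0,1.6,0],"grip":1}]'; python3 - <<'E'
from plan import *
st();d=snap("side","s16");st()
im=cv2.resize(d["color"][285:345,290:360],None,fx=10,fy=10,interpolation=cv2.INTER_CUBIC); cv2.imwrite("pics/s16z.png",cv2.convertScaleAbs(im,alpha=1.5,beta=15))
E
python3 lift.py s16|head -3
```

```text
time_s: 18.23
ee_pos: [0.3941, -0.2607, 0.0239]
orientation: [3.14, 0.059, 1.918]
wrist_force: [0.5, -4.6, 4.7]
opening: 0.0243
t 18.23 pos [ 0.3941 -0.2607  0.0239] yaw 109.88 pitch -3.39 zax [ 0.022 -0.055 -0.998] F [ 0.47 -4.65  4.65] M [-0.86  0.07 -0.21] open 0.0243 q [-0.75  0.26  1.98 -0.03  0.85 -1.08]
t 18.28 pos [ 0.3941 -0.2607  0.0239] yaw 109.88 pitch -3.39 zax [ 0.022 -0.055 -0.998] F [-0.64 -5.83  5.4 ] M [-0.82 -0.03 -0.25] open 0.0241 q [-0.75  0.26  1.98 -0.03  0.85 -1.08]
corner near(-x,+y) (np.float32(0.1), np.float32(-0.72), 0.829)
corner far(+x,+y) (np.float32(1.48), np.float32(-3.78), 0.987)
spout/-y (np.float32(0.74), np.float32(0.53), 0.98)
```

View pics/s16z.png

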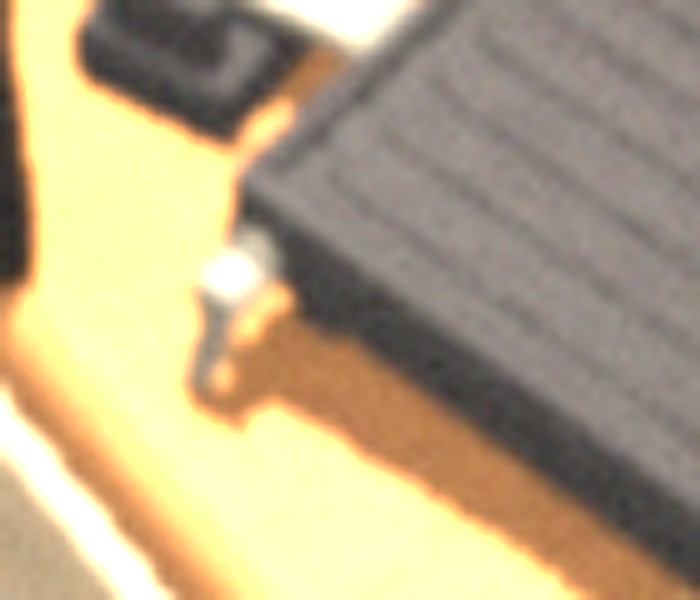

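```bash
python3 -m handwheel '[{"translation":[-0.1,0,-0.4],"delta_rot":[0,0.2,0],"grip":1},{"translation":[-0.2,0,-0.8],"delta_rot":[0,0.4,0],"grip":1},{"translation":[-0.3,0,-1.2],"delta_rot":[0,0.6,0],"grip":1},{"translation":[-0.4,0,-1.6],"delta_rot":[0,0.8,0],"grip":1},{"translation":[-0.5,0,-2],"delta_rot":[0,1,0],"grip":1},{"translation":[-0.6,0,-2.4],"delta_rot":[0,1.2,0],"grip":1},{"translation":[-0.7,0,-2.8],"delta_rot":[0,1.4,0],"grip":1},{"translation":[-0.7,0,-3.2],"delta_rot":[0,1.6,0],"grip":1},{"translation":[-0.7,0,-3.2],"delta_rot":[0,1.6,0],"grip":1},{"translation":[-0.7,0,-3.2],"delta_rot":[0,1.6,0],"grip":1}]'; python3 - <<'E'
from plan import *
st();d=snap("side","s17");st();lift_rows([-1,-2],[0,0])
im=cv2.resize(d["color"][285:345,290:360],None,fx=10,fy=10,interpolation=cv2.INTER_CUBIC); cv2.imwrite("pics/s17z.png",cv2.convertScaleAbs(im,alpha=1.5,beta=15))
E
python3 lift.py s17|head -3
```

```text
time_s: 19.12
ee_pos: [0.3938, -0.2603, 0.0267]
orientation: [3.14, 0.029, 1.918]
wrist_force: [1.1, -4.0, 5.8]
opening: 0.024
t 19.12 pos [ 0.3938 -0.2603  0.0267] yaw 109.9 pitch -1.66 zax [ 0.011 -0.027 -1.   ] F [ 1.12 -3.98  5.76] M [-0.73 -0.08 -0.17] open 0.024 q [-0.76  0.26  1.96 -0.02  0.89 -1.1 ]
t 19.17 pos [ 0.3938 -0.2603  0.0267] yaw 109.9 pitch -1.66 zax [ 0.011 -0.027 -1.   ] F [ 0.49 -3.99  6.25] M [-0.72 -0.06 -0.2 ] open 0.0243 q [-0.76  0.26  1.96 -0.02  0.89 -1.1 ]
a [-108.7   -0.2   11.8]
-1 0 [-0.2  0.  -1.9]
-2 0 [-0.5  0.  -3.8]
corner near(-x,+y) (np.float32(0.04), np.float32(-0.8), 0.857)
corner far(+x,+y) (np.float32(1.34), np.float32(-3.34), 0.989)
spout/-y (np.float32(0.95), np.float32(0.3), 0.985)
```

View pics/s17z.png

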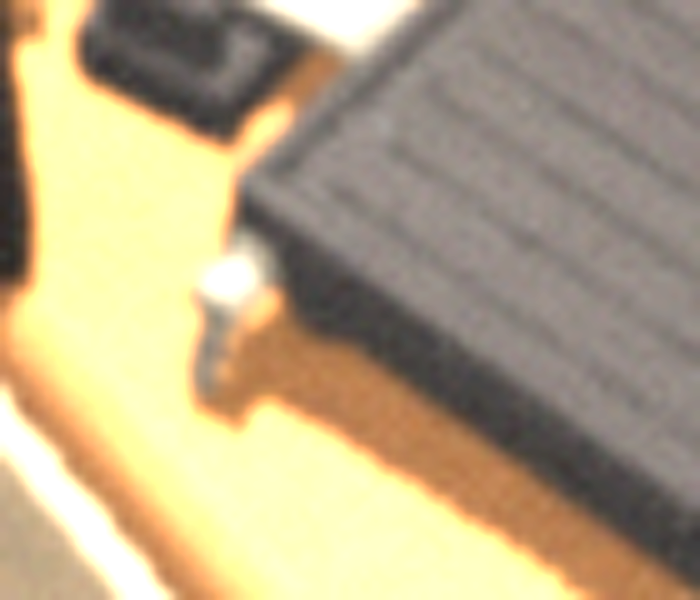

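```bash
cat > tilt.py <<'E'
from h import *
import sys
from scipy.optimize import least_squares
g=np.array([.4654,-.4941]); yw=np.radians(17)
Rz=R.from_euler('z',yw).as_matrix(); O=np.array([*g,0])
def setup(n0):
    s=load(n0); gray=cv2.cvtColor(s["color"],cv2.COLOR_BGR2GRAY)
    poly=np.array([proj(s,O+Rz@np.array([x,y,.046])) for x,y in [(-.085,.09),(.085,.09),(.085,-.09),(-.085,-.09)]])
    m=np.zeros_like(gray); cv2.fillPoly(m,[poly.astype(np.int32)],255)
    p=cv2.goodFeaturesToTrack(cv2.equalizeHist(gray),80,.01,4,mask=m,blockSize=5)
    return s,gray,p
def fit(n0,n1,occ=None):
    s,g0,p=setup(n0); g1=cv2.cvtColor(load(n1)["color"],cv2.COLOR_BGR2GRAY)
    kw=dict(winSize=(13,13),maxLevel=2,criteria=(3,50,.001))
    q,ok,err=cv2.calcOpticalFlowPyrLK(g0,g1,p,None,**kw); r,ok2,_=cv2.calcOpticalFlowPyrLK(g1,g0,q,None,**kw)
    good=(ok.ravel()==1)&(np.abs(r-p).max(axis=(1,2))<.3); p=p[good,0];q=q[good,0]
    L=[Rz.T@(onz(s,a,.046)-O) for a in p]
    piv=np.array([0,-.077,0])
    def f(v):
        phi,dx,dy,dyaw=v; Q=R.from_euler('x',phi).as_matrix(); Y=R.from_euler('z',dyaw).as_matrix()
        return np.concatenate([proj(s,O+Rz@(Y@(piv+Q@(l-piv))+[dx,dy,0]))-proj(s,O+Rz@l)-(b-a) for l,a,b in zip(L,p,q)])
    o=least_squares(f,[.05,0,0,0],loss="soft_l1",f_scale=.3)
    C=np.linalg.inv(o.jac.T@o.jac)*np.var(o.fun)
    return o.x,np.sqrt(np.diag(C)),len(p),np.abs(o.fun).mean()
if __name__=="__main__":
  for n in sys.argv[1:]:
    x,e,k,m=fit("t1" if n[0]=="t" else "s1",n); print(n,"phi %.4f +-%.4f lip %.1fmm"%(x[0],e[0],x[0]*157),"dx,dy mm",(x[1:3]*1000).round(1),"dyaw",x[3].round(4),k,m.round(2))
E
python3 tilt.py s8 s10 s11 s12 s13 s14 s15 s16 s17 t10 t14 t15
```

```text
s8 phi -0.0013 +-0.0524 lip -0.2mm dx,dy mm [0.1 0.1] dyaw -0.0056 16 1.04
s10 phi 0.0270 +-0.0083 lip 4.2mm dx,dy mm [-0.4 -0.1] dyaw 0.0002 18 0.3
s11 phi 0.0478 +-0.0090 lip 7.5mm dx,dy mm [ 0.2 -0. ] dyaw -0.0043 15 0.28
s12 phi 0.0718 +-0.0062 lip 11.3mm dx,dy mm [0.5 0.8] dyaw -0.006 14 0.25
s13 phi 0.0860 +-0.0063 lip 13.5mm dx,dy mm [0.7 1.8] dyaw -0.0057 12 0.24
s14 phi 0.0809 +-0.0067 lip 12.7mm dx,dy mm [1.5 2.8] dyaw -0.0169 10 0.2
s15 phi 0.0855 +-0.0088 lip 13.4mm dx,dy mm [1.5 3. ] dyaw -0.0167 9 0.23
s16 phi 0.0770 +-0.0169 lip 12.1mm dx,dy mm [1.3 2.6] dyaw -0.0135 11 0.38
s17 phi 0.0733 +-0.0063 lip 11.5mm dx,dy mm [0.9 2.1] dyaw -0.0061 15 0.25
t10 phi -0.0296 +-0.0193 lip -4.6mm dx,dy mm [ 0.1 -2.6] dyaw -0.0016 57 0.28
t14 phi 0.0399 +-0.0355 lip 6.3mm dx,dy mm [ 0.1 -1. ] dyaw 0.0014 24 0.51
t15 phi 0.0471 +-0.0202 lip 7.4mm dx,dy mm [ 0.2 -1. ] dyaw 0.0021 24 0.39
```

```bash
python3 - <<'E'
from plan import *
def T(p,yaw,pitch):
    M=np.eye(4);M[:3,:3]=(R.from_euler('xyz',[np.pi,0,np.radians(yaw)])*R.from_rotvec([0,np.radians(pitch),0])).as_matrix();M[:3,3]=p;return M
out=[]
for n,p,yaw,pt in [("s10",(.3943,-.2623,.0421),109.89,6.52),("s15",(.3944,-.2611,.0211),109.87,-5.03),("s17",(.3938,-.2603,.0267),109.9,-1.66)]:
    d=load(n); b=barpts(T(p,yaw,pt)); x0,y0=270,240
    im=cv2.resize(d["color"][y0:y0+70,x0:x0+70],None,fx=8,fy=8,interpolation=cv2.INTER_CUBIC); im=cv2.convertScaleAbs(im,alpha=1.3,beta=10)
    for y in(-.012,.012):
        pts=[(proj(d,b(x,y,.006 if x<.09 else .004))+[0.0,1.8]-[x0,y0])*8+3.5 for x in np.linspace(.01,.12,23)]
        for q in pts: cv2.circle(im,tuple(int(v) for v in q),2,(0,0,255),-1)
    out.append(im); print(n,"tip z",b(.12,0,.004)[2], "tip xy",b(.12,0,0)[:2])
cv2.imwrite("pics/ov.png",out[1]); cv2.imwrite("pics/ov2.png",out[0])
E
```

```text
s10 tip z 0.021717769818038996 tip xy [ 0.45481917 -0.42957357]
s15 tip z 0.03683808200960839 tip xy [ 0.455294  -0.4295934]
s17 tip z 0.03189983004143771 tip xy [ 0.45491193 -0.42911984]
```

View pics/ov.png

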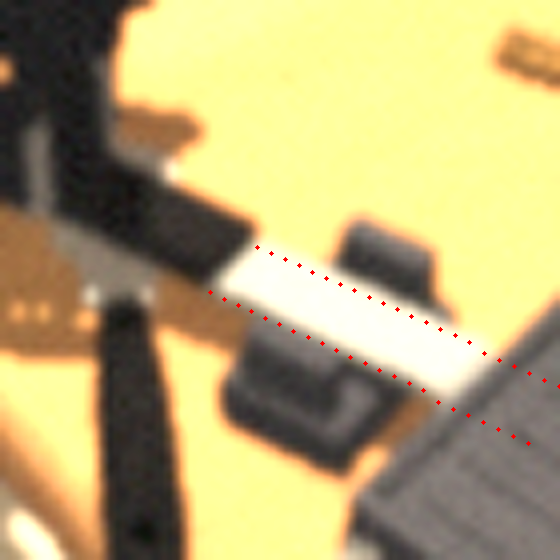

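View pics/ov2.png

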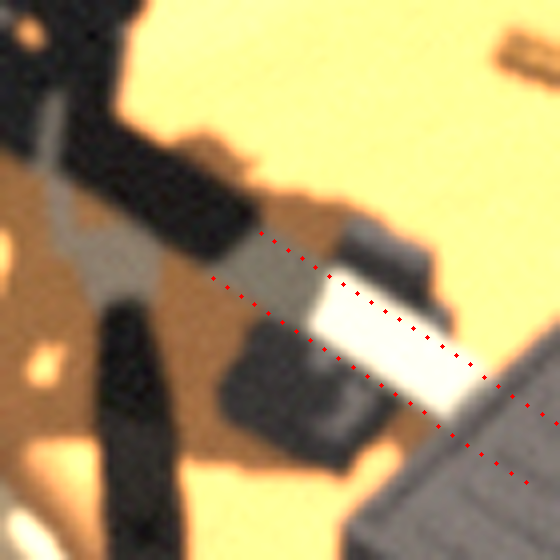

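```bash
python3 -m handwheel '[{"translation":[0.2,0,0.8],"delta_rot":[0,-0.4,0],"grip":1},{"translation":[0.3,0,1.6],"delta_rot":[0,-0.8,0],"grip":1},{"translation":[0.5,0,2.4],"delta_rot":[0,-1.2,0],"grip":1},{"translation":[0.6,0,3.2],"delta_rot":[0,-1.6,0],"grip":1},{"translation":[0.7,0,4],"delta_rot":[0,-2,0],"grip":1},{"translation":[0.7,0,4.8],"delta_rot":[0,-2.4,0],"grip":1},{"translation":[0.7,0,5.6],"delta_rot":[0,-2.8,0],"grip":1},{"translation":[0.7,0,6.4],"delta_rot":[0,-3.2,0],"grip":1},{"translation":[0.7,0,7],"delta_rot":[0,-3.5,0],"grip":1},{"translation":[0.7,0,7.6],"delta_rot":[0,-3.8,0],"grip":1},{"translation":[0.7,0,7.6],"delta_rot":[0,-3.8,0],"grip":1},{"translation":[0.7,0,7.6],"delta_rot":[0,-3.8,0],"grip":1}]'; python3 - <<'E'
from plan import *
st();d=snap("side","s18");st()
im=cv2.resize(d["color"][285:345,290:360],None,fx=10,fy=10,interpolation=cv2.INTER_CUBIC); cv2.imwrite("pics/s18z.png",cv2.convertScaleAbs(im,alpha=1.5,beta=15))
E
python3 lift.py s18|head -3
```

```text
time_s: 20.17
ee_pos: [0.3941, -0.2605, 0.0197]
orientation: [3.14, 0.097, 1.918]
wrist_force: [-0.6, -4.5, 8.0]
opening: 0.0244
t 20.17 pos [ 0.3941 -0.2605  0.0197] yaw 109.88 pitch -5.55 zax [ 0.035 -0.09  -0.995] F [-0.59 -4.51  7.99] M [-0.83 -0.   -0.27] open 0.0244 q [-0.74  0.25  2.01 -0.06  0.8  -1.04]
t 20.22 pos [ 0.3941 -0.2605  0.0197] yaw 109.88 pitch -5.55 zax [ 0.035 -0.09  -0.995] F [ 0.1  -3.73  8.72] M [-0.84  0.   -0.26] open 0.024 q [-0.74  0.25  2.01 -0.06  0.8  -1.04]
corner near(-x,+y) (np.float32(-0.07), np.float32(-0.58), 0.793)
corner far(+x,+y) (np.float32(1.45), np.float32(-4.57), 0.981)
spout/-y (np.float32(0.93), np.float32(0.32), 0.978)
```

View pics/s18z.png

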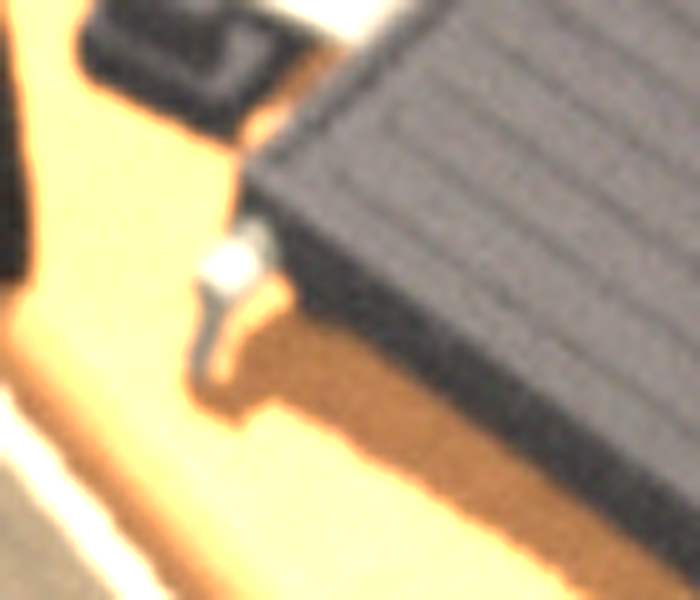

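```bash
python3 -m handwheel '[{"translation":[-0.1,0,-0.8],"delta_rot":[0,0.4,0],"grip":1},{"translation":[-0.2,0,-1.6],"delta_rot":[0,0.8,0],"grip":1},{"translation":[-0.4,0,-2.4],"delta_rot":[0,1.2,0],"grip":1},{"translation":[-0.5,0,-3.2],"delta_rot":[0,1.6,0],"grip":1},{"translation":[-0.6,0,-4],"delta_rot":[0,2,0],"grip":1},{"translation":[-0.7,0,-4.8],"delta_rot":[0,2.4,0],"grip":1},{"translation":[-0.7,0,-5.6],"delta_rot":[0,2.8,0],"grip":1},{"translation":[-0.7,0,-6.4],"delta_rot":[0,3.2,0],"grip":1},{"translation":[-0.7,0,-7],"delta_rot":[0,3.5,0],"grip":1},{"translation":[-0.7,0,-7.6],"delta_rot":[0,3.8,0],"grip":1},{"translation":[-0.7,0,-8.4],"delta_rot":[0,4.2,0],"grip":1},{"translation":[-0.7,0,-9.2],"delta_rot":[0,4.6,0],"grip":1},{"translation":[-0.7,0,-9.2],"delta_rot":[0,4.6,0],"grip":1}]'; python3 - <<'E'
from plan import *
st();d=snap("side","s19");t=snap("top","t19");st()
im=cv2.resize(d["color"][285:345,290:360],None,fx=10,fy=10,interpolation=cv2.INTER_CUBIC); cv2.imwrite("pics/s19z.png",cv2.convertScaleAbs(im,alpha=1.5,beta=15))
E
python3 lift.py s19|head -3
```

```text
time_s: 21.3
ee_pos: [0.3933, -0.2592, 0.0279]
orientation: [3.14, 0.014, 1.918]
wrist_force: [0.8, -3.4, 4.2]
opening: 0.0241
t 21.3 pos [ 0.3933 -0.2592  0.0279] yaw 109.9 pitch -0.78 zax [ 0.006 -0.012 -1.   ] F [ 0.83 -3.41  4.23] M [-0.64 -0.24 -0.02] open 0.0241 q [-0.76  0.27  1.96 -0.01  0.91 -1.11]
t 21.4 pos [ 0.3933 -0.2592  0.0279] yaw 109.9 pitch -0.81 zax [ 0.006 -0.013 -1.   ] F [ 1.46 -4.48  3.93] M [-0.64 -0.26 -0.07] open 0.0241 q [-0.76  0.27  1.96 -0.01  0.91 -1.11]
corner near(-x,+y) (np.float32(-0.13), np.float32(-0.97), 0.857)
corner far(+x,+y) (np.float32(0.88), np.float32(-3.36), 0.99)
spout/-y (np.float32(0.38), np.float32(0.38), 0.987)
```

View pics/s19z.png

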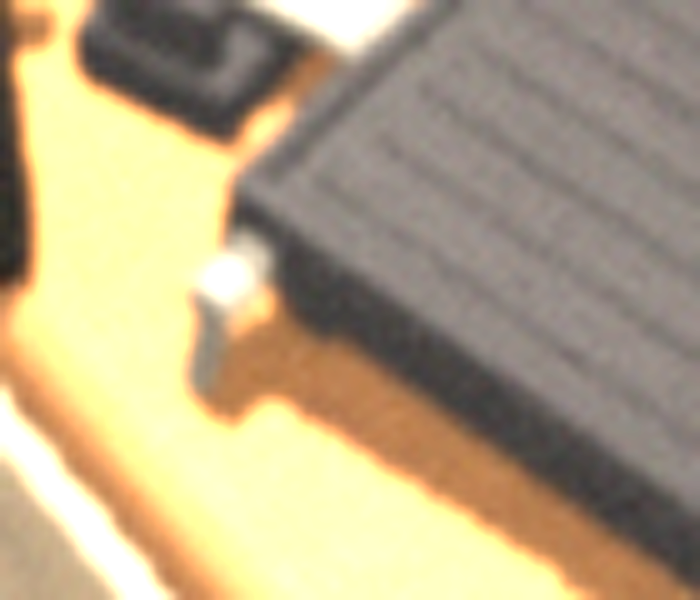

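```bash
python3 - <<'E'
from h import *
ims=[]
for n in ("t1","t14","t15","t19"):
    t=load(n); im=cv2.resize(t["color"][252:280,385:425],None,fx=9,fy=9,interpolation=cv2.INTER_CUBIC); 
    im3=cv2.resize(t["color"][190:215,370:410],None,fx=9,fy=9,interpolation=cv2.INTER_CUBIC)
    ims.append(cv2.convertScaleAbs(np.vstack([im,im3]),alpha=1.3,beta=10))
cv2.imwrite("pics/legs.png",cv2.resize(np.hstack(ims),None,fx=.55,fy=.55) )
a=np.vstack([np.hstack([ims[0],ims[1]]),np.hstack([ims[2],ims[3]])]); cv2.imwrite("pics/legs.png",cv2.resize(a,(720,600) if 0 else (int(a.shape[1]*.62),int(a.shape[0]*.62))))
E
```

```text
(no output)
```

View pics/legs.png

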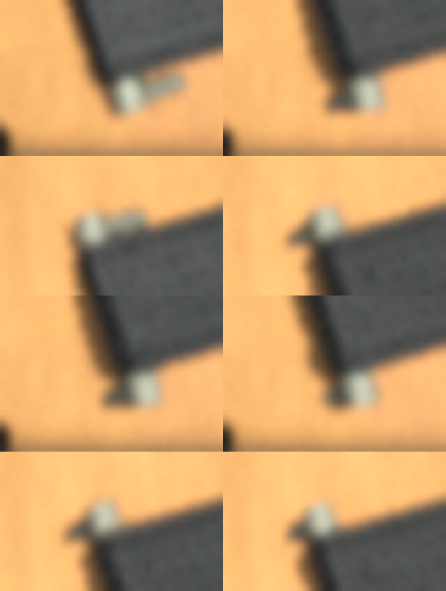

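```bash
python3 - <<'E'
import sys; sys.argv=["x","s19"]
from lift import shift
for a,b in (("s15","s18"),("s18","s17"),("s17","s19"),("s18","s19")):
    print(a,b,[shift(a,b,bx) for bx in ((338,256,368,282),(345,262,380,290),(385,310,412,340),(310,292,335,312),(360,335,385,352))])
E
```

```text
corner near(-x,+y) (np.float32(-0.13), np.float32(-0.97), 0.857)
corner far(+x,+y) (np.float32(0.88), np.float32(-3.36), 0.99)
spout/-y (np.float32(0.38), np.float32(0.38), 0.987)
px per 10mm lift [ 0.17499384 -3.17254081] per -3mm y [1.11121155 0.69242475]
px per 10mm lift [ 0.37337066 -3.11567577] per -3mm y [1.07578113 0.58388869]
s15 s18 [(np.float32(-0.17), np.float32(-0.35), 0.993), (np.float32(-0.05), np.float32(-0.31), 0.994), (np.float32(-0.43), np.float32(-0.45), 0.991), (np.float32(-0.16), np.float32(-0.21), 0.977), (np.float32(-0.38), np.float32(-0.34), 0.97)]
s18 s17 [(np.float32(-0.2), np.float32(1.19), 0.994), (np.float32(-0.14), np.float32(1.12), 0.996), (np.float32(0.11), np.float32(0.05), 0.996), (np.float32(-0.4), np.float32(0.55), 0.936), (np.float32(0.04), np.float32(0.18), 0.982)]
s17 s19 [(np.float32(-0.44), np.float32(-0.03), 0.994), (np.float32(-0.28), np.float32(0.12), 0.997), (np.float32(-0.11), np.float32(-0.6), 0.991), (np.float32(-0.28), np.float32(-0.06), 0.984), (np.float32(-0.48), np.float32(-0.37), 0.966)]
s18 s19 [(np.float32(-0.66), np.float32(1.15), 0.992), (np.float32(-0.44), np.float32(1.25), 0.993), (np.float32(-0.02), np.float32(-0.52), 0.989), (np.float32(-0.66), np.float32(0.69), 0.941), (np.float32(-0.48), np.float32(-0.2), 0.962)]
```

```bash
python3 -m handwheel '[{"translation":[-0.4,0,-0.5],"delta_rot":[0,0.3,0],"grip":1},{"translation":[-0.8,0,-1.1],"delta_rot":[0,0.6,0],"grip":1},{"translation":[-1.2,0,-1.7],"delta_rot":[0,0.9,0],"grip":1},{"translation":[-1.5,0,-2.3],"delta_rot":[0,1.2,0],"grip":1},{"translation":[-1.5,0,-2.9],"delta_rot":[0,1.5,0],"grip":1},{"translation":[-1.5,0,-3.5],"delta_rot":[0,1.8,0],"grip":1},{"translation":[-1.5,0,-3.5],"delta_rot":[0,1.8,0],"grip":1},{"translation":[-1.5,0,-3.5],"delta_rot":[0,1.8,0],"grip":1}]'; python3 - <<'E'
from plan import *
st();d=snap("side","s20");t=snap("top","t20");st();lift_rows([-1],[0])
im=cv2.resize(d["color"][285:345,290:360],None,fx=10,fy=10,interpolation=cv2.INTER_CUBIC); cv2.imwrite("pics/s20z.png",cv2.convertScaleAbs(im,alpha=1.5,beta=15))
import sys; sys.argv=["x","s20"]
from lift import shift
for a,b in (("s19","s20"),("s17","s20")):
    print(a,b,[shift(a,b,bx) for bx in ((338,256,368,282),(345,262,380,290),(385,310,412,340),(310,292,335,312),(360,335,385,352))])
E
```

```text
time_s: 22.07
ee_pos: [0.3926, -0.2592, 0.0307]
orientation: [-3.141, -0.021, 1.918]
wrist_force: [1.3, 1.0, 0.0]
opening: 0.0239
t 22.07 pos [ 0.3926 -0.2592  0.0307] yaw 109.89 pitch 1.2 zax [-0.007  0.02  -1.   ] F [1.32 1.01 0.02] M [-0.04 -0.21  0.1 ] open 0.0239 q [-0.77  0.28  1.94  0.01  0.95 -1.13]
t 22.17 pos [ 0.3926 -0.2593  0.0308] yaw 109.9 pitch 1.19 zax [-0.007  0.019 -1.   ] F [-0.02  0.84 -1.13] M [ 0.05 -0.22  0.09] open 0.0242 q [-0.77  0.27  1.94  0.01  0.95 -1.13]
a [-110.6    0.6   10.5]
-1 0 [-0.2  0.  -1.9]
corner near(-x,+y) (np.float32(-0.1), np.float32(-0.99), 0.86)
corner far(+x,+y) (np.float32(0.88), np.float32(-3.28), 0.992)
spout/-y (np.float32(0.38), np.float32(0.37), 0.987)
px per 10mm lift [ 0.17499384 -3.17254081] per -3mm y [1.11121155 0.69242475]
px per 10mm lift [ 0.37337066 -3.11567577] per -3mm y [1.07578113 0.58388869]
s19 s20 [(np.float32(0.0), np.float32(0.1), 0.999), (np.float32(-0.04), np.float32(0.07), 0.999), (np.float32(0.02), np.float32(-0.03), 0.999), (np.float32(-0.07), np.float32(0.02), 0.995), (np.float32(0.01), np.float32(-0.02), 0.993)]
s17 s20 [(np.float32(-0.45), np.float32(0.04), 0.994), (np.float32(-0.33), np.float32(0.2), 0.997), (np.float32(-0.11), np.float32(-0.61), 0.991), (np.float32(-0.29), np.float32(-0.06), 0.982), (np.float32(-0.52), np.float32(-0.27), 0.964)]
```

View pics/s20z.png

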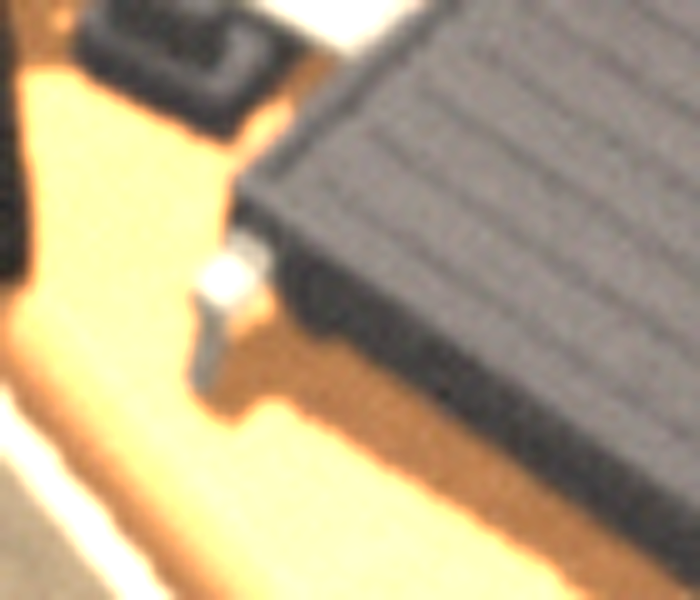

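```bash
cat > edge.py <<'E'
from h import *
import sys
def line(img,p,q,n,w=5,trim=(.1,.9)):
    p,q=np.array(p,float),np.array(q,float); t=(q-p)/np.linalg.norm(q-p); nn=np.array([t[1],-t[0]])
    pts=[]
    off=np.arange(-w,w+.01,.1)
    for a in np.linspace(*trim,n):
        c=p+(q-p)*a; xy=c+off[:,None]*nn
        v=cv2.remap(img,xy[:,0].astype(np.float32)[None],xy[:,1].astype(np.float32)[None],cv2.INTER_CUBIC)[0]
        lo,hi=np.percentile(v,5),np.percentile(v,95)
        if hi-lo<50: continue
        m=(lo+hi)/2; k=np.where(np.diff(np.sign(v-m)))[0]
        if len(k)!=1: continue
        pts.append(c+off[k[0]]*nn)
    pts=np.array(pts)
    for _ in range(3):
        l=cv2.fitLine(pts.astype(np.float32),cv2.DIST_HUBER,0,.01,.01).ravel()
        r=np.abs((pts-l[2:])@np.array([-l[1],l[0]])); pts=pts[r<max(.25,2*np.median(r))]
    return l,len(pts)
def inter(a,b):
    A=np.array([[a[0],-b[0]],[a[1],-b[1]]]); s=np.linalg.solve(A,b[2:]-a[2:]); return a[2:]+s[0]*a[:2]
def corner(n,dy=0):
    g=cv2.cvtColor(load(n)["color"],cv2.COLOR_BGR2GRAY).astype(np.float32)
    e1,k1=line(g,(336,284.5+dy),(350,271.5+dy),40); e2,k2=line(g,(352,271.5+dy),(408,302+dy*.3),80)
    return inter(e1,e2).round(2),k1,k2
if __name__=="__main__":
    for n,dy in (("s1",0),("s4",0),("s8",0),("s10",-1),("s12",-2.5),("s15",-4),("s18",-4.3),("s17",-3),("s19",-3),("s20",-3)): print(n,corner(n,dy))
E
python3 edge.py
```

```text
s1 (array([349.66, 269.62], dtype=float32), 40, 79)
s4 (array([349.7 , 269.65], dtype=float32), 39, 80)
s8 (array([349.72, 269.7 ], dtype=float32), 40, 80)
s10 (array([350.72, 268.6 ], dtype=float32), 40, 80)
s12 (array([352.31, 266.53], dtype=float32), 40, 79)
s15 (array([352.34, 265.08], dtype=float32), 40, 80)
s18 (array([351.86, 264.47], dtype=float32), 40, 80)
s17 (array([351.5 , 265.77], dtype=float32), 40, 80)
s19 (array([351.38, 265.94], dtype=float32), 40, 80)
s20 (array([351.35, 265.98], dtype=float32), 40, 80)
```

```bash
python3 -m handwheel '[{"translation":[1,0,-0.3],"delta_rot":[0,0,0],"grip":1},{"translation":[3,0,-0.6],"delta_rot":[0,0,0],"grip":1},{"translation":[6,0,-1],"delta_rot":[0,0,0],"grip":1},{"translation":[10,0,-1],"delta_rot":[0,0,0],"grip":1},{"translation":[14,0,-1],"delta_rot":[0,0,0],"grip":1},{"translation":[14,0,-1],"delta_rot":[0,0,0],"grip":1}]'; python3 - <<'E'
from plan import *
st();d=snap("side","s21")
from edge import corner; print(corner("s21",-3))
E
```

```text
time_s: 22.67
ee_pos: [0.3876, -0.2457, 0.0322]
orientation: [-3.141, -0.02, 1.918]
wrist_force: [-0.8, 0.3, -2.3]
opening: 0.0243
t 22.67 pos [ 0.3876 -0.2457  0.0322] yaw 109.91 pitch 1.17 zax [-0.007  0.019 -1.   ] F [-0.83  0.3  -2.29] M [ 0.04  0.   -0.01] open 0.0243 q [-0.76  0.25  1.96  0.01  0.94 -1.11]
(array([351.32, 266.  ], dtype=float32), 40, 80)
```

```bash
python3 -m handwheel '[{"translation":[5,0,0],"delta_rot":[0,0,0],"grip":1},{"translation":[12,0,-0.5],"delta_rot":[0,0,0],"grip":1},{"translation":[22,0,-1],"delta_rot":[0,0,0],"grip":1},{"translation":[32,0,-3],"delta_rot":[0,0,0],"grip":1},{"translation":[40,0,-6],"delta_rot":[0,0,0],"grip":1},{"translation":[42,0,-20],"delta_rot":[0,0,0],"grip":1},{"translation":[42,0,-45],"delta_rot":[0,0,0],"grip":1},{"translation":[42,0,-75],"delta_rot":[0,0,0],"grip":1},{"translation":[42,0,-88],"delta_rot":[0,0,0],"grip":1},{"translation":[42,0,-88],"delta_rot":[0,0,0],"grip":1},{"translation":[42,0,-88],"delta_rot":[0,0,0],"grip":1}]'; python3 - <<'E'
from plan import *
st();d=snap("side","s22");t=snap("top","t22")
from edge import corner; print(corner("s22",-3))
im=cv2.resize(d["color"][225:345,260:400],None,fx=5,fy=5,interpolation=cv2.INTER_CUBIC); cv2.imwrite("pics/s22z.png",cv2.convertScaleAbs(im,alpha=1.5,beta=15))
go([.36,-.12,.12],90);go([.365,.08,.12],90);
E
```

```text
time_s: 23.63
ee_pos: [0.3751, -0.209, 0.122]
orientation: [3.14, -0.016, 1.918]
wrist_force: [0.6, 0.6, -3.6]
opening: 0.024
t 23.63 pos [ 0.3751 -0.209   0.122 ] yaw 109.92 pitch 0.94 zax [-0.004  0.016 -1.   ] F [ 0.59  0.57 -3.64] M [0.   0.09 0.02] open 0.024 q [-0.72  0.03  1.98  0.01  1.14 -1.07]
(array([351.31, 266.01], dtype=float32), 40, 80)
trans [87.3 17.1  1.8] rot [-0.26 -1.18 19.91] | dist 89.0 ang 19.9 toolx-> [0. 1. 0.]
trans [273.6  89.9   5.7] rot [-0.26 -1.18 19.91] | dist 288.1 ang 19.9 toolx-> [0. 1. 0.]
```

View pics/s22z.png

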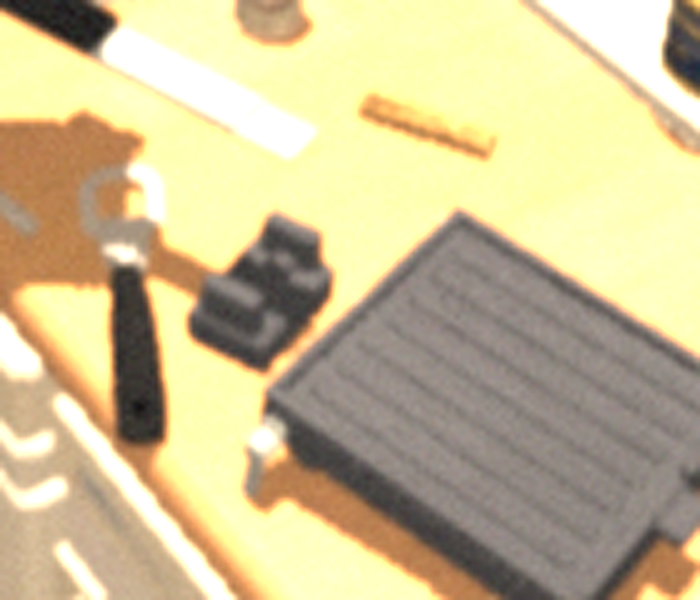

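```bash
python3 - <<'E'
from h import *
t=load("t22"); t1=load("t1"); d=load("s22"); d1=load("s1")
yw=np.radians(17); c,s=np.cos(yw),np.sin(yw)
def geo(cam,phi,q,sx,gx=.4654,gy=-.4941,dyy=0):
    y,x=.07,sx*.083
    py=-.077+(y+.077)*np.cos(phi)-.022*np.sin(phi)+dyy; pz=(y+.077)*np.sin(phi)+.022*np.cos(phi)
    a=-.913+q+phi
    W=lambda yy,zz: np.array([gx+c*x-s*yy,gy+s*x+c*yy,zz])
    return proj(cam,W(py,pz)),proj(cam,W(py+.036*np.sin(a),pz-.036*np.cos(a))),(pz-.036*np.cos(a)-.004*abs(np.sin(a)))*1000
for cam,n in((t1,"top"),(d1,"side")):
  for phi,q in ((0,0),(.09,.8),(.09,.9),(.09,1.04),(.0955,.6),(.0955,1.04)):
    for sx in(-1,1):
      p,e,z=geo(cam,phi,q,sx); print(n,phi,q,sx,p.round(1),e.round(1),"delta",(e-p).round(1),"endz",z.round(2))
for n,k in (("t1",t1),("t22",t)):
    im=np.vstack([cv2.resize(k["color"][255:280,390:425],None,fx=20,fy=20,interpolation=cv2.INTER_CUBIC)[:300],cv2.resize(k["color"][193:213,370:405],None,fx=20,fy=20,interpolation=cv2.INTER_CUBIC)[:300]])
    im=im[:,:700]; cv2.imwrite(f"pics/leg_{n}.png",cv2.convertScaleAbs(im,alpha=1.4,beta=10))
im=np.hstack([cv2.resize(k["color"][300:340,300:330],None,fx=13,fy=13,interpolation=cv2.INTER_CUBIC) for k in (d1,d)]); cv2.imwrite("pics/leg_s.png",cv2.convertScaleAbs(im,alpha=1.4,beta=10))
E
```

```text
top 0 0 -1 [407.7 269.3] [416.7 266.2] delta [ 9.  -3.1] endz -3.17
top 0 0 1 [385.7 202.8] [394.9 200.9] delta [ 9.2 -1.8] endz -3.17
top 0.09 0.8 -1 [410.1 268.8] [406.8 269.2] delta [-3.4  0.5] endz -0.96
top 0.09 0.8 1 [387.8 201.6] [385.1 203.9] delta [-2.7  2.3] endz -0.96
top 0.09 0.9 -1 [410.1 268.8] [405.3 269.6] delta [-4.8  0.9] endz -1.08
top 0.09 0.9 1 [387.8 201.6] [383.7 204.3] delta [-4.1  2.7] endz -1.08
top 0.09 1.04 -1 [410.1 268.8] [403.5 270.2] delta [-6.7  1.5] endz -0.89
top 0.09 1.04 1 [387.8 201.6] [381.9 204.8] delta [-6.   3.2] endz -0.89
top 0.0955 0.6 -1 [410.3 268.7] [409.7 268.3] delta [-0.6 -0.4] endz -0.1
top 0.0955 0.6 1 [388.  201.5] [388. 203.] delta [0.1 1.4] endz -0.1
top 0.0955 1.04 -1 [410.3 268.7] [403.5 270.2] delta [-6.8  1.5] endz -0.08
top 0.0955 1.04 1 [388.  201.5] [381.9 204.8] delta [-6.1  3.3] endz -0.08
side 0 0 -1 [311.6 317.7] [321.7 331.2] delta [10.1 13.5] endz -3.17
side 0 0 1 [354.3 275.9] [363.6 288.2] delta [ 9.3 12.2] endz -3.17
side 0.09 0.8 -1 [312.7 314.3] [312.4 325.4] delta [-0.4 11.2] endz -0.96
side 0.09 0.8 1 [355.7 272.5] [354.6 283.4] delta [-1.1 11. ] endz -0.96
side 0.09 0.9 -1 [312.7 314.3] [311.1 324.6] delta [-1.7 10.3] endz -1.08
side 0.09 0.9 1 [355.7 272.5] [353.3 282.7] delta [-2.4 10.2] endz -1.08
side 0.09 1.04 -1 [312.7 314.3] [309.3 323.2] delta [-3.5  8.9] endz -0.89
side 0.09 1.04 1 [355.7 272.5] [351.6 281.5] delta [-4.1  9.1] endz -0.89
side 0.0955 0.6 -1 [312.8 314.1] [315.  326.6] delta [ 2.2 12.6] endz -0.1
side 0.0955 0.6 1 [355.8 272.2] [357.2 284.4] delta [ 1.4 12.1] endz -0.1
side 0.0955 1.04 -1 [312.8 314.1] [309.3 322.9] delta [-3.5  8.9] endz -0.08
side 0.0955 1.04 1 [355.8 272.2] [351.6 281.3] delta [-4.2  9. ] endz -0.08
```

View pics/leg_t1.png

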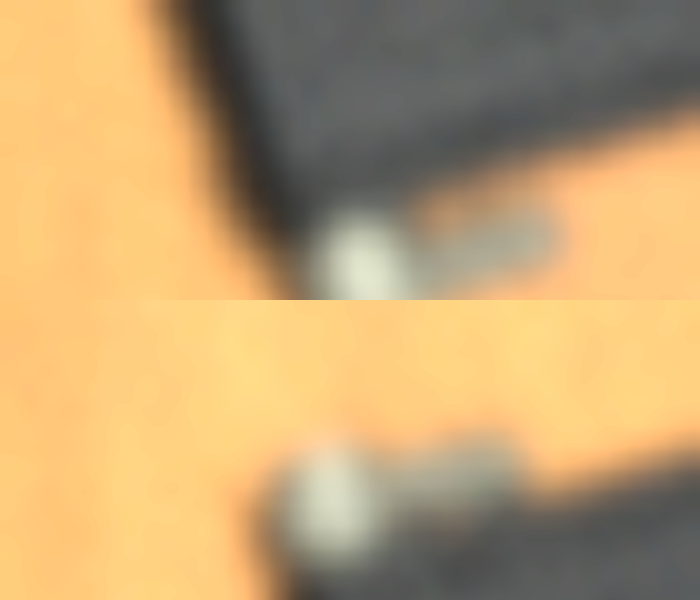

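View pics/leg_t22.png

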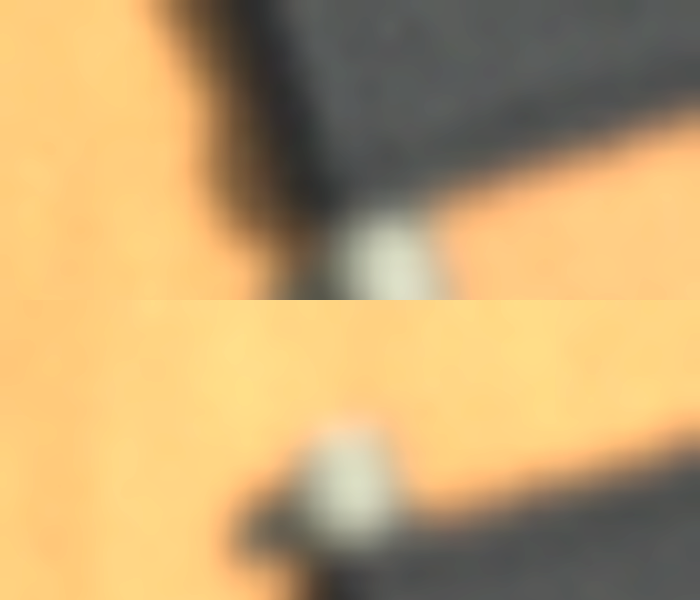

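View pics/leg_s.png

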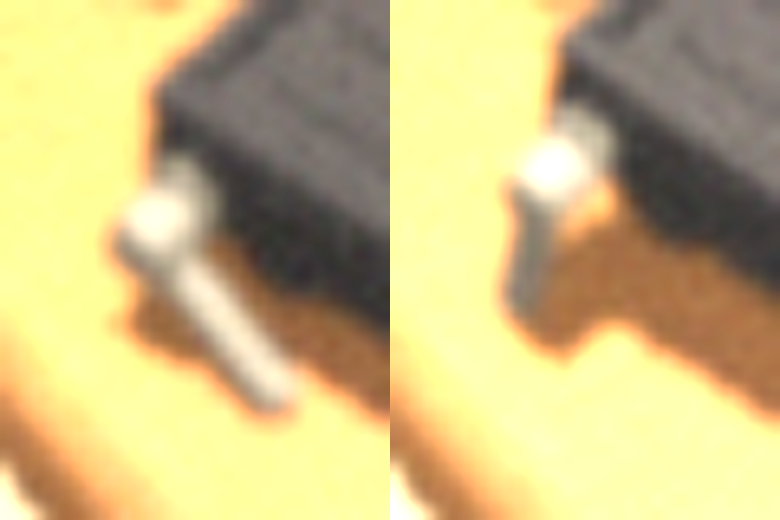

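```bash
python3 - <<'E'
from plan import *
st(); go([.40,-.30,.17],110,0); go([.44,-.47,.17],110,0)
E
```

```text
t 23.73 pos [ 0.3736 -0.2079  0.12  ] yaw 109.91 pitch 1.2 zax [-0.008  0.019 -1.   ] F [-0.64 -0.67 -3.17] M [0.07 0.04 0.02] open 0.0242 q [-0.72  0.03  1.99  0.01  1.14 -1.07]
trans [-94.5  -6.6 -52. ] rot [-0.05 -1.2  -0.09] | dist 108.0 ang 1.2 toolx-> [-0.342  0.94   0.   ]
trans [-267.9  -26.9  -55.6] rot [-0.05 -1.2  -0.09] | dist 274.9 ang 1.2 toolx-> [-0.342  0.94   0.   ]
```

```bash
python3 -m handwheel '[{"translation":[-10,0,-25],"delta_rot":[0,-0.6,0],"grip":1},{"translation":[-30,-2,-45],"delta_rot":[0,-1.2,0],"grip":1},{"translation":[-65,-5,-52],"delta_rot":[0,-1.2,0],"grip":1},{"translation":[-105,-8,-54],"delta_rot":[0,-1.2,0],"grip":1},{"translation":[-145,-13,-56],"delta_rot":[0,-1.2,0],"grip":1},{"translation":[-185,-18,-56],"delta_rot":[0,-1.2,0],"grip":1},{"translation":[-220,-22,-56],"delta_rot":[0,-1.2,0],"grip":1},{"translation":[-250,-26,-56],"delta_rot":[0,-1.2,0],"grip":1},{"translation":[-266,-27,-56],"delta_rot":[0,-1.2,0],"grip":1},{"translation":[-268,-27,-56],"delta_rot":[0,-1.2,0],"grip":1},{"translation":[-268,-27,-56],"delta_rot":[0,-1.2,0],"grip":1}]'; python3 - <<'E'
from plan import *
st();wsnap("w6")
E
```

```text
time_s: 24.65
ee_pos: [0.4399, -0.4708, 0.1693]
orientation: [-3.141, -0.003, 1.917]
wrist_force: [-0.1, -0.3, -2.4]
opening: 0.0242
t 24.65 pos [ 0.4399 -0.4708  0.1693] yaw 109.83 pitch 0.15 zax [-0.001  0.002 -1.   ] F [-0.09 -0.32 -2.41] M [ 0.14  0.04 -0.04] open 0.0242 q [-0.95  0.4   1.42  0.    1.32 -1.3 ]
```

View pics/w6.png

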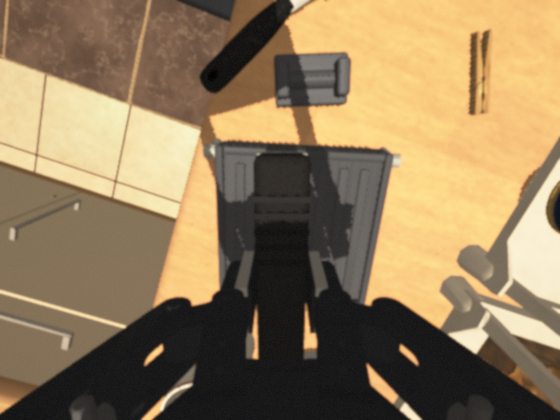

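```bash
python3 - <<'E'
from plan import *
go([.30,-.52,.165],110,0)
E
```

```text
trans [   0.3 -148.8    4.8] rot [-0.03 -0.16 -0.12] | dist 148.8 ang 0.2 toolx-> [-0.342  0.94   0.   ]
```

```bash
python3 -m handwheel '[{"translation":[0,-25,0],"delta_rot":[0,0,0],"grip":1},{"translation":[0,-65,0],"delta_rot":[0,0,0],"grip":1},{"translation":[0,-105,0],"delta_rot":[0,0,0],"grip":1},{"translation":[0,-135,0],"delta_rot":[0,0,0],"grip":1},{"translation":[0,-148,0],"delta_rot":[0,0,0],"grip":1},{"translation":[0,-148,0],"delta_rot":[0,0,0],"grip":1},{"translation":[0,-148,0],"delta_rot":[0,0,0],"grip":1}]'; python3 - <<'E'
from plan import *
st();w=wsnap("w7")
p=np.array([.366,-.451,.035]); u=proj(w,p); print(u); x,y=[int(v) for v in u]
x0,y0=max(0,x-35),max(0,y-30)
im=cv2.resize(w["color"][y0:y0+60,x0:x0+70],None,fx=10,fy=10,interpolation=cv2.INTER_CUBIC); cv2.imwrite("pics/w7z.png",cv2.convertScaleAbs(im,alpha=1.5,beta=15)); print(x0,y0)
yw=np.radians(17); c,s=np.cos(yw),np.sin(yw)
def geo(cam,phi,q,sx,gx=.4654,gy=-.4941):
    y,x=.07,sx*.083
    py=-.077+(y+.077)*np.cos(phi)-.022*np.sin(phi); pz=(y+.077)*np.sin(phi)+.022*np.cos(phi); a=-.913+q+phi
    W=lambda yy,zz: np.array([gx+c*x-s*yy,gy+s*x+c*yy,zz])
    return proj(cam,W(py,pz)),proj(cam,W(py+.036*np.sin(a),pz-.036*np.cos(a)))
for q in (.6,.8,.9,.95,1.04): p,e=geo(w,.0945,q,-1); print(q,p.round(1),e.round(1),(e-p).round(1))
E
```

```text
time_s: 25.28
ee_pos: [0.3017, -0.5204, 0.172]
orientation: [3.14, 0.001, 1.917]
wrist_force: [1.0, -0.3, -2.6]
opening: 0.0243
t 25.28 pos [ 0.3017 -0.5204  0.172 ] yaw 109.85 pitch -0.08 zax [ 0.002 -0.001 -1.   ] F [ 1.05 -0.29 -2.63] M [ 0.08  0.05 -0.01] open 0.0243 q [-1.19  0.31  1.54  0.    1.29 -1.54]
[372.06609774 150.850848  ]
337 120
0.6 [371.3 154.3] [360.4 157.3] [-10.8   3. ]
0.8 [371.3 154.3] [361.1 150.2] [-10.1  -4.1]
0.9 [371.3 154.3] [361.6 146.7] [-9.7 -7.6]
0.95 [371.3 154.3] [361.9 144.9] [-9.4 -9.3]
1.04 [371.3 154.3] [362.4 141.8] [ -8.8 -12.5]
```

View pics/w7z.png

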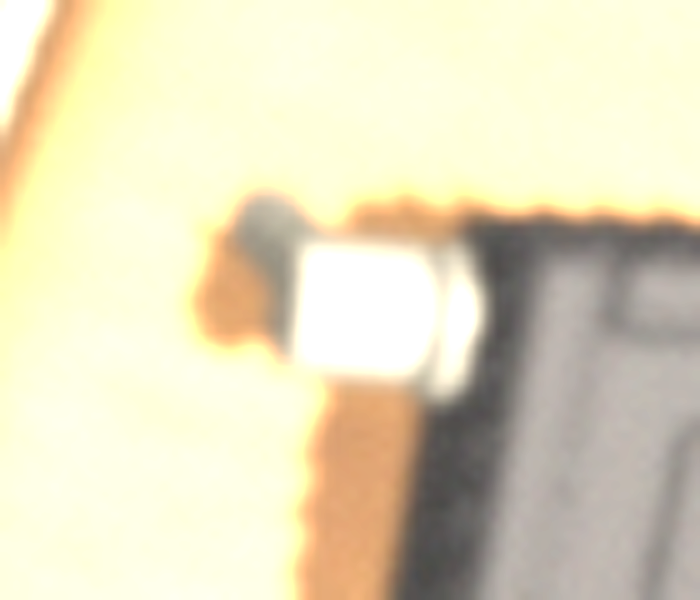

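View pics/w7.png

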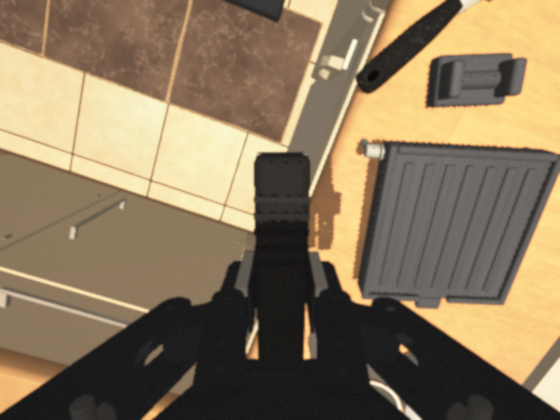

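Every cue agrees: the griddle didn't move when the bar's load came off, and the leg leans past upright by the same amount as it did in the air. It stands on the foot, so I'll carry the bar back past the pot to where it was picked up.

```bash
python3 - <<'E'
from plan import *
st(); go([.36,-.15,.15],90,0);go([.365,.08,.13],90,0)
E
```

```text
t 25.33 pos [ 0.3025 -0.5203  0.1721] yaw 109.92 pitch -0.09 zax [ 0.002 -0.001 -1.   ] F [ 0.14  0.33 -1.71] M [ 0.09  0.04 -0.07] open 0.0245 q [-1.19  0.31  1.53  0.    1.29 -1.54]
trans [328.6 180.2  21.9] rot [ 0.11  0.08 19.92] | dist 375.4 ang 19.9 toolx-> [0. 1. 0.]
trans [543.2 263.2  41.7] rot [ 0.11  0.08 19.92] | dist 605.0 ang 19.9 toolx-> [0. 1. 0.]
```

```bash
python3 -m handwheel '[{"translation":[20,10,2],"delta_rot":[0,0,0],"grip":1},{"translation":[55,28,4],"delta_rot":[0,0,2],"grip":1},{"translation":[90,48,7],"delta_rot":[0,0,5],"grip":1},{"translation":[125,68,10],"delta_rot":[0,0,8],"grip":1},{"translation":[160,88,12],"delta_rot":[0,0,11],"grip":1},{"translation":[195,107,14],"delta_rot":[0,0,14],"grip":1},{"translation":[230,126,16],"delta_rot":[0,0,17],"grip":1},{"translation":[265,146,19],"delta_rot":[0,0,20],"grip":1},{"translation":[300,165,21],"delta_rot":[0,0,20],"grip":1},{"translation":[328,180,22],"delta_rot":[0,0,20],"grip":1},{"translation":[360,193,25],"delta_rot":[0,0,20],"grip":1},{"translation":[398,207,29],"delta_rot":[0,0,20],"grip":1},{"translation":[435,222,32],"delta_rot":[0,0,20],"grip":1},{"translation":[472,236,36],"delta_rot":[0,0,20],"grip":1},{"translation":[510,250,39],"delta_rot":[0,0,20],"grip":1},{"translation":[535,260,41],"delta_rot":[0,0,20],"grip":1},{"translation":[543,263,42],"delta_rot":[0,0,20],"grip":1},{"translation":[543,263,42],"delta_rot":[0,0,20],"grip":1},{"translation":[543,263,42],"delta_rot":[0,0,20],"grip":1}]'; python3 - <<'E'
from plan import *
st(); go([.365,.10,.13],69,0); go([.497,.157,.05],69,0); go([.497,.157,.006],69,0)
E
```

```text
time_s: 26.92
ee_pos: [0.3643, 0.0791, 0.1292]
orientation: [3.14, 0.003, 1.572]
wrist_force: [0.5, -0.8, -3.4]
opening: 0.0243
t 26.92 pos [0.3643 0.0791 0.1292] yaw 90.09 pitch -0.16 zax [ 0.002 -0.003 -1.   ] F [ 0.48 -0.85 -3.43] M [0.11 0.03 0.01] open 0.0243 q [-0.02 -0.12  2.11 -0.    1.15 -0.02]
trans [20.9  0.8 -0.9] rot [ 0.13  0.14 21.09] | dist 21.0 ang 21.1 toolx-> [0.358 0.934 0.   ]
trans [ 77.9 132.7  79.2] rot [ 0.13  0.14 21.09] | dist 173.1 ang 21.1 toolx-> [0.358 0.934 0.   ]
trans [ 78.  132.6 123.2] rot [ 0.13  0.14 21.09] | dist 197.1 ang 21.1 toolx-> [0.358 0.934 0.   ]
```

```bash
python3 -m handwheel '[{"translation":[10,0,0],"delta_rot":[0,0,7],"grip":1},{"translation":[20,1,0],"delta_rot":[0,0,14],"grip":1},{"translation":[25,10,0],"delta_rot":[0,0,21],"grip":1},{"translation":[40,45,5],"delta_rot":[0,0,21],"grip":1},{"translation":[55,80,25],"delta_rot":[0,0,21],"grip":1},{"translation":[70,112,50],"delta_rot":[0,0,21],"grip":1},{"translation":[78,130,75],"delta_rot":[0,0,21],"grip":1},{"translation":[78,132.7,95],"delta_rot":[0,0,21],"grip":1},{"translation":[78,132.7,107],"delta_rot":[0,0,21],"grip":1},{"translation":[78,132.7,113],"delta_rot":[0,0,21],"grip":1},{"translation":[78,132.7,115],"delta_rot":[0,0,21],"grip":1},{"translation":[78,132.7,115],"delta_rot":[0,0,21],"grip":1},{"translation":[78,132.7,115],"delta_rot":[0,0,21],"grip":1}]'; python3 - <<'E'
from plan import *
st(); d=snap("side","s23"); crop(d,170,120,310,240,5,"s23z")
E
```

```text
time_s: 28.0
ee_pos: [0.498, 0.1554, 0.0153]
orientation: [3.137, 0.001, 1.202]
wrist_force: [0.3, 0.3, -2.1]
opening: 0.0239
t 28.0 pos [0.498  0.1554 0.0153] yaw 68.85 pitch -0.04 zax [ 0.004 -0.002 -1.   ] F [ 0.25  0.3  -2.07] M [ 0.06 -0.06 -0.01] open 0.0239 q [ 0.14  0.38  1.83 -0.    0.93  0.51]
```

View pics/s23z.png

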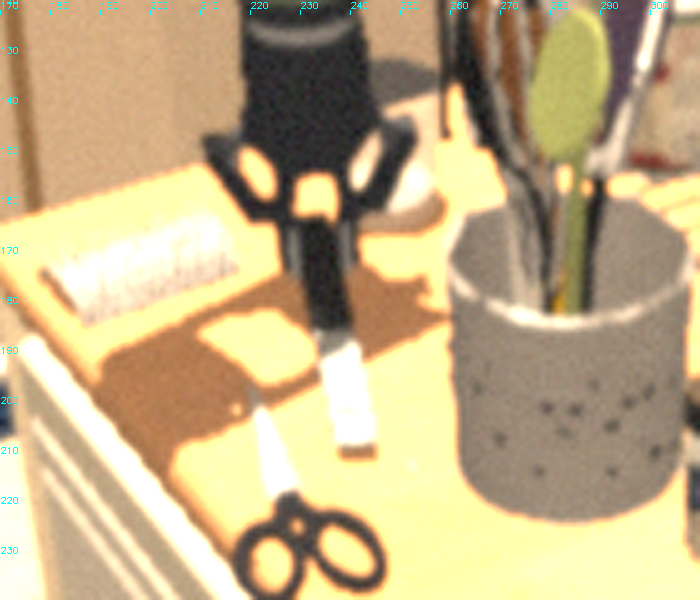

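The bar hangs just above the worktop at its old place, with its tip at about (241,209) and a thin shadow below it. Lowering it slowly.

```bash
python3 -m handwheel '[{"translation":[0,0,2],"delta_rot":[0,0,0],"grip":1},{"translation":[0,0,4],"delta_rot":[0,0,0],"grip":1},{"translation":[0,0,6],"delta_rot":[0,0,0],"grip":1},{"translation":[0,0,8],"delta_rot":[0,0,0],"grip":1},{"translation":[0,0,9],"delta_rot":[0,0,0],"grip":1},{"translation":[0,0,9],"delta_rot":[0,0,0],"grip":1},{"translation":[0,0,9],"delta_rot":[0,0,0],"grip":1}]'; python3 -c "
from h import *;st()"
```

```text
time_s: 28.63
ee_pos: [0.4972, 0.1557, 0.0049]
orientation: [3.14, 0.002, 1.203]
wrist_force: [0.6, -1.1, -2.9]
opening: 0.0241
t 28.63 pos [0.4972 0.1557 0.0049] yaw 68.9 pitch -0.11 zax [ 0.001 -0.002 -1.   ] F [ 0.62 -1.13 -2.89] M [0.09 0.01 0.  ] open 0.0241 q [ 0.14  0.4   1.83 -0.    0.91  0.51]
```

```bash
python3 -m handwheel '[{"translation":[0,0,0.6],"delta_rot":[0,0,0],"grip":1},{"translation":[0,0,1],"delta_rot":[0,0,0],"grip":1},{"translation":[0,0,1],"delta_rot":[0,0,0],"grip":0.6},{"translation":[0,0,1],"delta_rot":[0,0,0],"grip":0.4},{"translation":[0,0,1],"delta_rot":[0,0,0],"grip":0.2},{"translation":[0,0,1],"delta_rot":[0,0,0],"grip":0.2},{"translation":[0,0,1],"delta_rot":[0,0,0],"grip":0.2},{"translation":[0,0,-5],"delta_rot":[0,0,0],"grip":0.2},{"translation":[0,0,-20],"delta_rot":[0,0,0],"grip":0.2},{"translation":[0,0,-50],"delta_rot":[0,0,0],"grip":0.2},{"translation":[0,0,-85],"delta_rot":[0,0,0],"grip":0.2},{"translation":[0,0,-125],"delta_rot":[0,0,0],"grip":0.2},{"translation":[0,0,-150],"delta_rot":[0,0,0],"grip":0.2},{"translation":[0,0,-150],"delta_rot":[0,0,0],"grip":0.2},{"translation":[0,0,-150],"delta_rot":[0,0,0],"grip":0.2},{"translation":[0,0,-150],"delta_rot":[0,0,0],"grip":0.2}]'; python3 - <<'E'
from plan import *
st(); d=snap("side","s24"); t=snap("top","t24"); wsnap("w24"); crop(d,170,130,430,350,3,"s24z")
from edge import corner; print(corner("s24",-3))
im=t["color"][150:300,250:500]; cv2.imwrite("pics/t24z.png",cv2.convertScaleAbs(cv2.resize(im,None,fx=3,fy=3,interpolation=cv2.INTER_CUBIC),alpha=1.4,beta=15))
E
```

```text
time_s: 29.97
ee_pos: [0.4965, 0.156, 0.1547]
orientation: [3.14, 0.002, 1.202]
wrist_force: [-0.1, -0.3, -0.2]
opening: 0.0684
t 29.97 pos [0.4965 0.156  0.1547] yaw 68.89 pitch -0.12 zax [ 0.    -0.003 -1.   ] F [-0.05 -0.33 -0.25] M [0.04 0.   0.02] open 0.0684 q [ 0.14  0.17  1.75 -0.    1.22  0.51]
(array([351.36, 265.97], dtype=float32), 40, 79)
```

View pics/s24z.png

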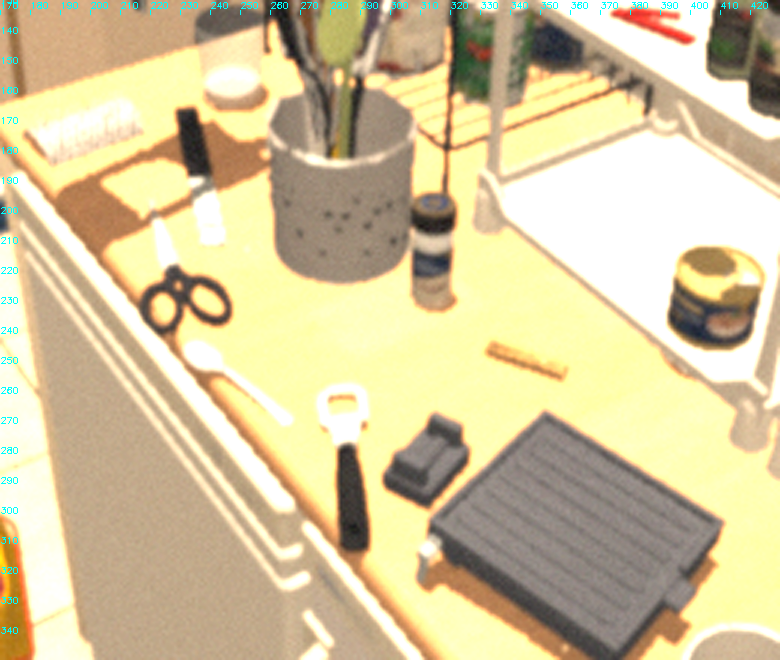

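View pics/t24z.png

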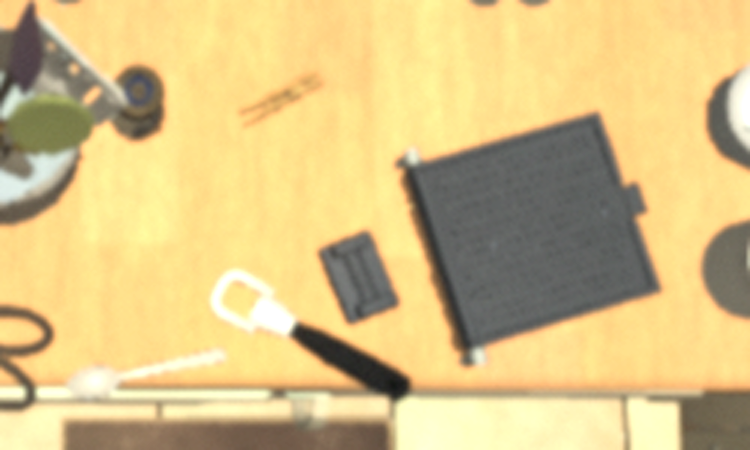

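View pics/w24.png

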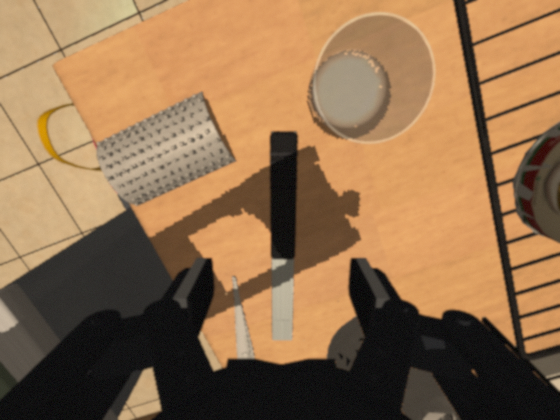

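The griddle's corner hasn't shifted at (351.4,266.0), so it still stands on the foot. The bar lies flat at its old place, nobody's bumped the other things, and the gripper is clear. Handing in.

```bash
python3 -c "
from rig import job_done,readout
print(job_done()); print(readout.get_state()['time_s'])"
```

```text
the job is handed in; nothing more can be done
None
the job is handed in; nothing more can be done
```

The griddle is propped on its spring foot and the bar lies flat on the worktop where it was picked up. I handed the job in at about 30 s; no verdict is reported.

**What I did:** I passed the bar over the block until its tip stopped against the rail at about 6 N. I then raised the griddle slowly with the handle, and the foot swung out. I couldn't tell at first whether it was standing, so I lifted a second time before easing the griddle down. Then I drew the bar out and carried it back past the pot.

**What the last checks showed:**
- **Griddle:** when the bar's load came off, the griddle did not sink. Its corner stayed within 0.1 px in the side view until hand-in.
- **Other things:** the opener, teaspoon, peg and spice jar look undisturbed. The block looks to be about where it was.

**Where the measurements were uncertain:**
- **Height of the lift:** my first tracking read about 25% low. Line fits later gave a peak tilt of about 0.12 rad on the second lift, and the bar's own geometry suggested up to about 0.133. That is higher than the foot needed and close to the 0.135 limit.
- **Resting tilt:** I measured 0.088 rad, against roughly 0.095 expected. It is inside the 0.08 to 0.115 range.
- **Foot angle:** pictures alone put it at 0.9 to 1.04 rad, against the required 0.95. I judged it to be at its stop because the leg leaned the same in the air as when standing.
- **Griddle shift:** it moved a few millimetres along the worktop during the lifts.

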